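# Load the calibration standards, then hold the carousel's drive arm back

### The job

Load the three calibration standards from the blue tray into the sample carousel one after the other, weakest first so that nothing is carried over: the green-capped blank into pocket 1 (one dot), then the yellow-capped vial into pocket 2 (two dots), then the red-capped one into pocket 3 (three dots), each set down on the floor of its pocket before you let go. Then push the sprung drive arm (it has a red post to take hold of) back, away from the carousel, past its ratchet click and fully to its end stop, so that its tab clears the carousel's rim, and finish while holding it pressed back there, not resting on the pawl, because I am about to lift the loaded carousel off. Leave the white-capped vials, the reagent bottle and the beaker as they are.

Things in the scene. Friction and masses are not known exactly. Their poses are not given: they have to be found in the camera images.
- blank_mid (a point): glass vial with a green screw cap, the blank: 28 mm in diameter, 98 mm tall, about 70 g, standing loose in the blue carrier tray at the start, in any of its three compartments. The point is on its axis, halfway up (49 mm above its foot); z is its axis.
- low_std_mid (a point): glass vial with a yellow screw cap, the low standard: 28 mm in diameter, 98 mm tall, about 70 g, standing loose in the blue carrier tray at the start, in any of its three compartments. The point is on its axis, halfway up (49 mm above its foot); z is its axis.
- high_std_mid (a point): glass vial with a red screw cap, the high standard: 28 mm in diameter, 98 mm tall, about 70 g, standing loose in the blue carrier tray at the start, in any of its three compartments. The point is on its axis, halfway up (49 mm above its foot); z is its axis.
- blank: the same green-capped vial; origin at the centre of its foot
- low_std: the same yellow-capped vial; origin at the centre of its foot
- high_std: the same red-capped vial; origin at the centre of its foot
- pocket1 (a point): pocket 1 of the carousel, marked by a single black dot on the white plate just inside it. The point is the centre of the pocket's floor. The pocket is an upright grey sleeve, bore 31 mm, 28 mm deep, flared to 36 mm at its mouth (wall 3 mm); a seated vial stands on this floor, its lower 28 mm inside, its middle 49 mm above this point.
- pocket2 (a point): pocket 2 of the carousel, marked by two black dots on the white plate just inside it. The point is the centre of the pocket's floor. The pocket is an upright grey sleeve, bore 31 mm, 28 mm deep, flared to 36 mm at its mouth (wall 3 mm); a seated vial stands on this floor, its lower 28 mm inside, its middle 49 mm above this point.
- pocket3 (a point): pocket 3 of the carousel, marked by three black dots on the white plate just inside it. The point is the centre of the pocket's floor. The pocket is an upright grey sleeve, bore 31 mm, 28 mm deep, flared to 36 mm at its mouth (wall 3 mm); a seated vial stands on this floor, its lower 28 mm inside, its middle 49 mm above this point.
- tray: blue open carrier tray, fixed to the bench, 80 x 200 mm, 22 mm high, floor 4 mm thick, split into three compartments along its y axis (centres at y = -65, 0, +65 mm); one standard stands in each, up to 10 mm off centre. Origin under its centre; x along its short side. The vials' neighbours stand along the tray's y, so there is finger room on both sides of each along x.
- carousel: round aluminium turntable, 256 mm across, does not turn. Origin on its axis at its underside, 68 mm above the bench; its top (the pocket floor) is at 80 mm. 8 pockets, 45 deg apart on a 95 mm radius: 1 on its +x, then 2, 3 counter-clockwise from above; 5 and 7 hold sample vials. In its middle a white plate (140 mm across, top 106 mm above the bench) and a dark knob (44 mm across, top at 138 mm).
- changer: the sample changer's white housing, fixed to the bench, 255 x 355 x 50 mm, with the carousel on it and, on its +y side, the drive deck. Origin on the carousel's axis, at bench height; its y axis points from the carousel to the drive deck.
- drive_pivot (a point): the upright pivot axis of the drive arm, on the drive deck at (60, 143) mm in the changer's frame, 100 mm above the bench
- post_mid (a point): point on the axis of the drive arm's red upright post, to grip or push there: 140 mm above the bench. The post is 16 mm in diameter and 66 mm tall (from 94 to 160 mm above the bench), on the arm's free end; at rest it stands at (-55, 158) mm in the changer's frame. It moves on a circle of 116 mm radius round drive_pivot; there is clear room on all sides of its upper part.
- drive_arm (a joint): sprung drive arm (blue, with rubber wheel and steel tab): 0 rad at rest on the carousel, 0.40 at its end stop; it grows as the post is pushed away from the carousel (changer's +y; clockwise from above). Spring at the post: 5 N at rest, 10 N at the stop, 1 to 3 N more at the tooth. Click at about 0.25 rad; let go after it, it rests on the pawl at 0.23, tab still over the rim; clear from 0.34.
- pawl (a joint): angle of the small sprung brass pawl at the drive arm's ratchet: 0 when it lies in (before the tooth and after the click), about 0.08 rad when the tooth lifts it
- sample_a_mid (a point): white-capped amber sample vial already in pocket 5, same size as the standards; the point is on its axis, halfway up. Leave alone.
- sample_b_mid (a point): white-capped amber sample vial already in pocket 7, likewise. Leave alone.
- reagent: amber reagent bottle, black cap, 64 mm in diameter, 145 mm tall, loose on the bench. Origin at the centre of its foot. Leave alone.
- beaker: clear beaker, 68 mm in diameter, 85 mm tall, loose on the bench. Origin at the centre of its foot. Leave alone.

How it is judged:
On the way, in this order (a step that is already met when the one before it is completed fails the run):
1. the green-capped blank vial stands on the floor of pocket 1, let go (horizontal distance between blank_mid and pocket1 below 0.006 m and z of blank_mid in the frame of pocket1 below 0.053 m and angle between blank_mid's own z axis and vertical below 0.15 rad and contact force between the fingers and blank below 0.05 N), for 0.2 s.
2. the yellow-capped low standard vial stands on the floor of pocket 2, let go (horizontal distance between low_std_mid and pocket2 below 0.006 m and z of low_std_mid in the frame of pocket2 below 0.053 m and angle between low_std_mid's own z axis and vertical below 0.15 rad and contact force between the fingers and low_std below 0.05 N), for 0.2 s.
3. the red-capped high standard vial stands on the floor of pocket 3, let go (horizontal distance between high_std_mid and pocket3 below 0.006 m and z of high_std_mid in the frame of pocket3 below 0.053 m and angle between high_std_mid's own z axis and vertical below 0.15 rad and contact force between the fingers and high_std below 0.05 N), for 0.2 s.
4. the fingers have pushed the drive arm past its ratchet click, nearly to its end stop (value of joint drive_arm above 0.34 rad and contact force between the fingers and drive_arm above 2 N), for 0.2 s.
At the end, for the whole second after the job is handed in: Each standard stands upright on its own pocket's floor, within 6 mm of its centre and 4 mm of fully down, at rest; the drive arm is past its click, at 0.34 rad or more (stop at 0.40), pawl dropped in, and the fingers still push the arm with over 2 N, so the hand and not the pawl holds it (all of step 4 and horizontal distance between blank_mid and pocket1 below 0.006 m and z of blank_mid in the frame of pocket1 below 0.053 m and angle between each of blank_mid, low_std_mid, high_std_mid's own z axis and vertical below 0.15 rad and linear speed of each of blank, low_std, high_std below 0.03 m/s and horizontal distance between low_std_mid and pocket2 below 0.006 m and z of low_std_mid in the frame of pocket2 below 0.053 m and horizontal distance between high_std_mid and pocket3 below 0.006 m and z of high_std_mid in the frame of pocket3 below 0.053 m and value of joint pawl below 0.03 rad); the arm keeps its last pose, push and grip.
It fails at once if a standard is let go more than 15 mm above the floor of its pocket (dropped in) ((horizontal distance between blank_mid and pocket1 below 0.015 m and z of blank_mid in the frame of pocket1 above 0.064 m and contact force between the fingers and blank below 0.05 N) or (horizontal distance between low_std_mid and pocket2 below 0.015 m and z of low_std_mid in the frame of pocket2 above 0.064 m and contact force between the fingers and low_std below 0.05 N) or (horizontal distance between high_std_mid and pocket3 below 0.015 m and z of high_std_mid in the frame of pocket3 above 0.064 m and contact force between the fingers and high_std below 0.05 N)).
It fails at once if the first white-capped sample vial is lifted, knocked over or shoved (distance of sample_a_mid from where it was at the start of the episode above 0.015 m or angle between sample_a_mid's own z axis and vertical above 0.35 rad).
It fails at once if the second white-capped sample vial is lifted, knocked over or shoved (distance of sample_b_mid from where it was at the start of the episode above 0.015 m or angle between sample_b_mid's own z axis and vertical above 0.35 rad).
It fails at once if the reagent bottle is lifted, knocked over or shoved (distance of reagent from where it was at the start of the episode above 0.03 m or angle between reagent's own z axis and vertical above 0.35 rad).
It fails at once if the beaker is lifted, knocked over or shoved (distance of beaker from where it was at the start of the episode above 0.03 m or angle between beaker's own z axis and vertical above 0.35 rad).
It also fails if it takes over 72 s, if anything falls off the work surface, if the arm or the gripper's body presses on something with over 40 N, if the wrist force passes 120 N, or if a joint passes its speed limit or range.

### The arm

A 6-joint arm with a two-finger parallel gripper is mounted at the origin on the work surface. World frame = base frame: x ahead of the robot, y to its left, z up, the work surface at z = 0. Lengths are in m, angles in rad, forces in N, time in s.
With the tool pointing down it reaches from about 0.35 to 0.875 m from the base axis. Payload 15.5 kg.
Tool frame: the origin (TCP) lies midway between the tips of the shut fingers; the grasp point (between the pads) lies 19 mm behind it (env.grip_depth is the distance from the TCP to the grasp point, in m); z points along the fingers, y is the direction in which the jaws open and shut (so a half turn about z gives the same grasp; the last joint's range is limited). The gripper opens to 85 mm and grips with 20 to 120 N. Pads are 22 mm wide; open, the fingers measure 114 mm over their backs; the gripper's body (76 mm by 85 mm) begins 54 mm behind the grasp point. The pads swing forward as they close: fully open they stand 13 mm farther back than shut.
Start: joints at [-1.423, 0.494, 1.345, -0, 1.302, -0.096], TCP at [0.151, -0.607, 0.231] pointing down, gripper open.
Joint ranges: [-2.91, 2.91], [-0.82, 2.16], [0.22, 2.67], [-1.22, 4.37], [0.12, 2.79], [-3.08, 3.08]. Speed limits (rad/s): [1.89, 1.89, 2.57, 3.01, 3.01, 3.01].

### API

Orientations are given as a unit quaternion [w, x, y, z].
In Python, from cell import env gives the robot as it stands. The module is installed in compiled form; this text tells all that it offers.
- The arm moves only by the tool jog_arm, never from a script. Its argument "rows" is one flat list of numbers, 4 for each row, row after row: the shift along the tool's x, y, z in cm, then the turn about the tool's z in rad. A call has 1 to 20 rows; each row shifts and turns the commanded pose from where the row before left it, along the tool's axes as they then stand; what a row does not reach is not made up. A row lasts 1/12 s, in which the tool goes at most 41.7 mm and 7.16 degrees, less where a joint would pass 70% of its speed; a pose out of reach is approached as far as the arm can. A call with a gripper value outside its range is refused whole. "grip" is the opening, from 0 (shut) to 1 (fully open), set as the call begins (left out, the last holds). The fingers move at their own pace and stop on an object; "grip_force" is the grip in N (left out, the last holds). Time passes only in rows, so rows that do not move let the fingers close. It gives the time, the measured TCP pose, the force and the opening at its end, in the units of the state.
- env.read_state(): the state, without advancing time (a new reading comes with each control period).
- env.read_camera(name): name is "side" or "top"; returns (picture, depth): 384x512x3 uint8, blue, green, red; 384x512 float32, m along the optical axis (not along the pixel's ray), 0 where there is no reading.
- env.get_calibration(name): a dict with "K" (3x3 intrinsics, pixels), "camera_from_world" (4x4, takes a point from world to camera coordinates). Camera axes: x right, y down, z forward; pixel columns grow to the right and rows downward; lengths in m; the calibration is good to about 2 mm. A picture is of the moment at which its call begins. get_calibration takes no time and is no camera call.
- env.hand_in(): hands the job in, once; it reports no verdict.
The state is a dict: "t": time; "joint_pos": joint angles; "dq": joint speeds; "joint_efforts": joint torques, N m; "eef_pos": TCP position; "ee_rot": TCP orientation; "wrist_force": force on the tool from outside, world axes, zero at the start; "ft_torque": the same for the moment, N m; "finger_gap": finger opening in m.
Only numpy, scipy, OpenCV 4.12 (cv2) and the standard library are available. Lean on these libraries where they do the work, as an engineer would, in place of code of your own. Each camera call takes 0.05 s, during which the arm holds its last target.

## Working session

There is one attempt and no reset: what is moved stays moved. The work goes in short steps, Python scripts to look and compute and a tool call to move; the robot and the scene stay as the last step left them, time stands still between calls to the robot, and variables do not carry over. Pictures are saved under pics/ and viewed, and the job is handed in when it is done.

Besides the shell and the picture viewer there is one more tool, called by a JSON object that holds its "fn" and its "kwargs", one argument or row to a line. jog_arm: Moves the arm, as the interface text tells. Its arguments: {"type":"object","properties":{"rows":{"type":"array","items":{"type":"number"}},"grip":{"type":"number"},"grip_force":{"type":"number"}},"required":["rows"]}

```bash
mkdir -p pics; python3 - <<'E'
from cell import env
import cv2,numpy as np
for n in("top","side"):
    p,d=env.read_camera(n);cv2.imwrite(f"pics/{n}0.png",p);np.save(f"{n}0.npy",d)
    c=env.get_calibration(n);print(n,c["K"],c["camera_from_world"])
print(env.read_state(),env.grip_depth)
E
```

```text
top [[486.58952609   0.         250.91470598]
 [  0.         486.58952609 197.06458923]
 [  0.           0.           1.        ]] [[ 3.50599522e-03 -9.99830325e-01 -1.80839746e-02 -8.65496038e-02]
 [-9.82966610e-01 -1.22748452e-04 -1.83784190e-01  5.93801759e-01]
 [ 1.83750787e-01  1.84202897e-02 -9.82800255e-01  1.25202007e+00]
 [ 0.00000000e+00  0.00000000e+00  0.00000000e+00  1.00000000e+00]]
side [[468.72108146   0.         254.05651826]
 [  0.         468.72108146 196.3594188 ]
 [  0.           0.           1.        ]] [[-8.61959300e-01 -5.06977323e-01  3.99017613e-04  4.53167369e-01]
 [-3.39868889e-01  5.77258345e-01 -7.42470162e-01  3.51458303e-01]
 [ 3.76185199e-01 -6.40114675e-01 -6.69879018e-01  9.47138345e-01]
 [ 0.00000000e+00  0.00000000e+00  0.00000000e+00  1.00000000e+00]]
{'t': 0.1, 'joint_pos': array([-1.42251166e+00,  4.94144608e-01,  1.34609069e+00, -4.23106077e-08,
        1.30252151e+00, -9.54979454e-02]), 'dq': array([-0.00049592, -0.00097138, -0.0022724 , -0.00027391,  0.00170416,
        0.00082433]), 'joint_efforts': array([ 7.90108152e-04, -8.83588743e+01, -3.84563363e+01, -2.16538951e-04,
        5.23010938e-03,  2.27418911e-05]), 'eef_pos': array([ 0.15081275, -0.6061772 ,  0.23073795]), 'ee_rot': array([-5.81872868e-04,  9.92580279e-01,  1.21589684e-01, -1.53815509e-05]), 'wrist_force': array([ 0.71297209, -0.21890181, -0.13166284]), 'ft_torque': array([-0.01351307, -0.01197232,  0.00539841]), 'finger_gap': 0.08593138786969086} 0.0187
```

View pics/top0.png

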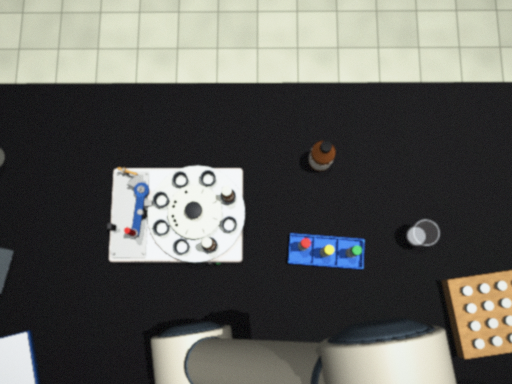

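View pics/side0.png

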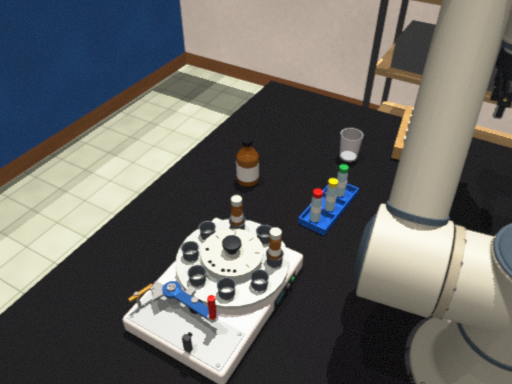

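The top view shows the tray caps: red (306,244), yellow (329,250), green (357,251). The carousel is centred near (193,210) and the red post near (130,232). I'll measure these next and zoom in to read the dots.

```bash
cat > h.py <<'E'
from cell import env
import cv2,numpy as np
def unproj(n,u,v,z=None,d=None):
    c=env.get_calibration(n);K=c["K"];T=np.linalg.inv(c["camera_from_world"])
    u=np.atleast_1d(u).astype(float);v=np.atleast_1d(v).astype(float)
    r=np.stack([(u-K[0,2])/K[0,0],(v-K[1,2])/K[1,1],np.ones_like(u)],-1)
    R=r@T[:3,:3].T;o=T[:3,3]
    s=(z-o[2])/R[:,2] if z is not None else np.asarray(d).reshape(-1)
    return o+R*s[:,None]
def proj(n,P):
    c=env.get_calibration(n);P=np.atleast_2d(P)
    q=P@c["camera_from_world"][:3,:3].T+c["camera_from_world"][:3,3]
    q=q@c["K"].T;return q[:,:2]/q[:,2:]
E
python3 - <<'E'
from h import *
for n in("top","side"):
    p=cv2.imread(f"pics/{n}0.png");d=np.load(f"{n}0.npy")
    hsv=cv2.cvtColor(p,cv2.COLOR_BGR2HSV).astype(int);H,S,V=hsv[...,0],hsv[...,1],hsv[...,2]
    m={"red":((H<8)|(H>172)),"yellow":(H>22)&(H<35),"green":(H>45)&(H<80)}
    for k,a in m.items():
        a=(a&(S>150)&(V>60)).astype(np.uint8)
        nn,l,s,c=cv2.connectedComponentsWithStats(a)
        for i in range(1,nn):
            if s[i,4]>15:
                vv,uu=np.where(l==i);P=unproj(n,uu,vv,d=d[vv,uu])
                zt=P[:,2]
                print(n,k,s[i],c[i],"P med",np.median(P,0).round(4),"zmax",np.sort(zt)[-4:].round(4), "top pts", P[zt>np.sort(zt)[-3]-.004].mean(0).round(4))
p=cv2.imread("pics/top0.png")
cv2.imwrite("pics/topz.png",cv2.resize(p[155:275,100:260],None,fx=5,fy=5,interpolation=cv2.INTER_CUBIC))
p=cv2.imread("pics/side0.png")
cv2.imwrite("pics/sidez.png",cv2.resize(p[185:375,120:310],None,fx=3,fy=3,interpolation=cv2.INTER_CUBIC))
E
```

```text
top red [125 228  10   7  42] [129.23809524 231.21428571] P med [0.4904 0.212  0.1555] zmax [0.1615 0.1621 0.1625 0.163 ] top pts [0.4925 0.2152 0.1606]
top red [301 238   9  10  59] [304.98305085 242.50847458] P med [ 0.4668 -0.2241  0.1011] zmax [0.1053 0.1055 0.1055 1.3381] top pts [ 0.4637 -0.2219  0.1457]
side red [312 188  11  10  84] [317.17857143 192.44047619] P med [ 0.4696 -0.2212  0.1002] zmax [0.104  0.1044 0.1045 0.8952] top pts [ 0.4604 -0.1995  0.1233]
side red [208 295   8  24 150] [211.54666667 306.58      ] P med [0.4889 0.2228 0.1395] zmax [0.1619 0.162  0.1622 0.1629] top pts [0.4913 0.2189 0.1602]
side yellow [328 177  10  11  82] [332.42682927 181.76829268] P med [ 0.4518 -0.2798  0.1001] zmax [0.1035 0.1043 0.1052 0.8952] top pts [ 0.4434 -0.2578  0.1229]
side green [339 164  10   9  74] [343.28378378 167.7027027 ] P med [ 0.4498 -0.3509  0.0998] zmax [0.1035 0.1036 0.1038 0.8952] top pts [ 0.4413 -0.3253  0.1225]
```

View pics/topz.png

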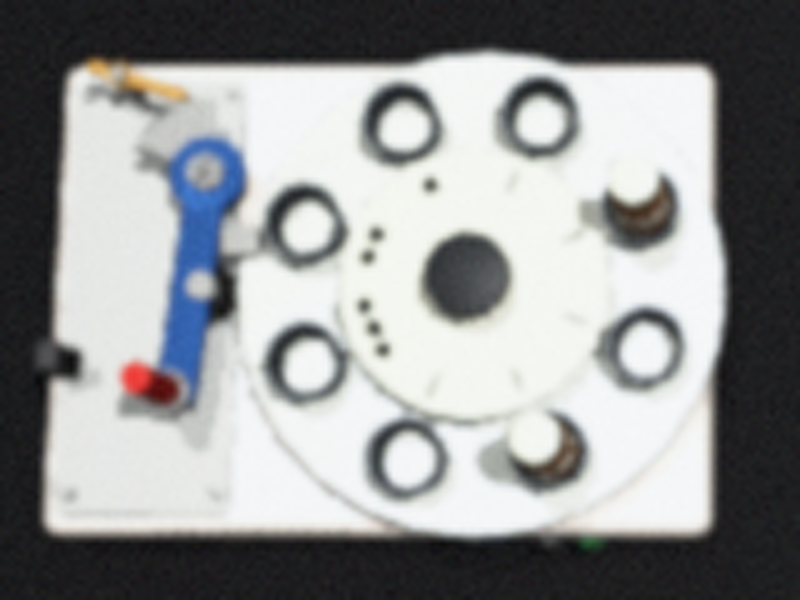

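View pics/sidez.png

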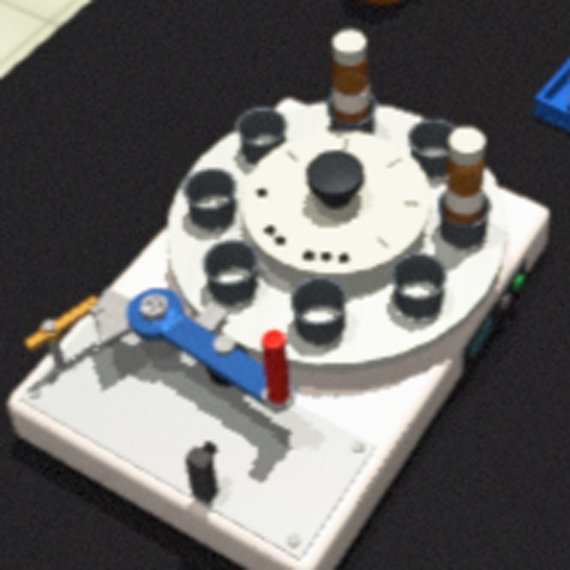

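```bash
cat >> h.py <<'E'
from scipy.optimize import least_squares
def cloud(n,p,d):
    vv,uu=np.where(d>0.2);P=unproj(n,uu,vv,d=d[vv,uu]);return P,p[vv,uu].astype(int),uu,vv
E
python3 - <<'E'
from h import *
res={}
for n in("top","side"):
    p=cv2.imread(f"pics/{n}0.png");d=np.load(f"{n}0.npy")
    P,C,uu,vv=cloud(n,p,d)
    # bench
    m=(abs(P[:,0]-.6)<.03)&(abs(P[:,1]+.0)<.05);print(n,"bench z",np.median(P[m,2]),P[m,2].std())
    # caps
    for k,g in {"r":(.467,-.222),"y":(.452,-.28),"g":(.45,-.351)}.items():
        m=(np.hypot(P[:,0]-g[0],P[:,1]-g[1])<.022)&(P[:,2]>.06)&(P[:,2]<.115)
        Q=P[m];t=Q[Q[:,2]>.0985]
        c,r=cv2.minEnclosingCircle(t[:,:2].astype(np.float32))
        print(n,k,len(Q),len(t),"z",np.median(t[:,2]).round(4),"mean",t.mean(0).round(4),"circ",np.round(c,4),round(r,4))
    # rings
    m=(P[:,2]>.1035)&(P[:,2]<.113)&(C.sum(1)<300)&(P[:,0]>.35)&(P[:,0]<.72)&(P[:,1]>-.15)&(P[:,1]<.22)
    Q=P[m];print("ringpts",len(Q))
    def f(a,full=False):
        k=np.arange(8)*np.pi/4+a[2]
        c=np.stack([a[0]+.095*np.cos(k),a[1]+.095*np.sin(k)],-1)
        D=np.hypot(Q[:,None,0]-c[:,0],Q[:,None,1]-c[:,1])
        j=D.argmin(1);r=D.min(1)-.0195
        rr=np.clip(r,-.008,.008)
        return (rr,c,j) if full else rr
    best=min((least_squares(f,[.535,.09,t]) for t in np.arange(0,6)*np.pi/24),key=lambda s:s.cost)
    print(n,"carousel",best.x,np.degrees(best.x[2]),np.sqrt(np.mean(best.fun**2)))
    rr,c,j=f(best.x,True);print(c.round(4),np.bincount(j),np.percentile(abs(rr),[50,80]))
    # post
    m=(C[:,2]>120)&(C[:,1]<60)&(C[:,0]<60)&(P[:,1]>.15)&(P[:,1]<.28)&(P[:,2]>.1);Q=P[m]
    t=Q[Q[:,2]>.157];print("post",len(t),t.mean(0).round(4),Q[:,2].max())
E
```

```text
top bench z 0.10338351356427944 0.030397962104385036
top r 100 63 z 0.102 mean [ 0.4669 -0.2244  0.1019] circ [ 0.4671 -0.2243] 0.0125
top y 107 69 z 0.1024 mean [ 0.4501 -0.2828  0.1024] circ [ 0.4504 -0.2829] 0.0123
top g 112 68 z 0.1019 mean [ 0.4486 -0.3524  0.102 ] circ [ 0.4484 -0.353 ] 0.0123
ringpts 135
top carousel [0.54018596 0.07889051 0.25621601] 14.68009613879465 0.0061366057261113575
[[ 0.6321  0.103 ]
 [ 0.5881  0.1609]
 [ 0.5161  0.1708]
 [ 0.4582  0.1268]
 [ 0.4483  0.0548]
 [ 0.4922 -0.0031]
 [ 0.5643 -0.013 ]
 [ 0.6222  0.0309]] [20 13 19  8  8 14 32 21] [0.00676149 0.008     ]
post 2 [0.491  0.21   0.1607] 0.16253258205662235
side bench z 0.1066686075832628 0.029892682061233442
side r 168 52 z 0.1012 mean [ 0.4677 -0.223   0.1013] circ [ 0.4673 -0.223 ] 0.0142
side y 164 50 z 0.1015 mean [ 0.4507 -0.282   0.1015] circ [ 0.4505 -0.2839] 0.0139
side g 148 45 z 0.1011 mean [ 0.449  -0.3517  0.1012] circ [ 0.4483 -0.3532] 0.0143
ringpts 478
side carousel [0.53649336 0.07019665 0.28080456] 16.088915947128857 0.006317027369332555
[[ 0.6278  0.0965]
 [ 0.5824  0.1534]
 [ 0.5102  0.1615]
 [ 0.4533  0.1161]
 [ 0.4452  0.0439]
 [ 0.4906 -0.013 ]
 [ 0.5628 -0.0211]
 [ 0.6197  0.0243]] [61 60 67 36 77 32 87 58] [0.00751731 0.008     ]
post 18 [0.4915 0.2201 0.1596] 0.16292377106432365
```

```bash
cat > fitc.py <<'E'
from h import *
S=4
def circ(n,c,r,z):
    t=np.linspace(0,2*np.pi,60,endpoint=False)
    return proj(n,np.stack([c[0]+r*np.cos(t),c[1]+r*np.sin(t),0*t+z],-1))
def mask(pts,x0,y0,w,h):
    m=np.zeros((h*S,w*S),np.uint8)
    q=((pts-[x0,y0]+.5)*S-.5)
    cv2.fillConvexPoly(m,np.round(q*16).astype(np.int32),1,lineType=cv2.LINE_8,shift=4);return m
def render(n,cs,box):
    x0,y0,w,h=box;dark=np.zeros((h*S,w*S),np.uint8)
    for c in cs:
        hull=cv2.convexHull(np.concatenate([circ(n,c,.021,.108),circ(n,c,.0185,.08)]).astype(np.float32))[:,0]
        d=mask(hull,*box)
        hole=mask(circ(n,c,.018,.108),*box)&mask(circ(n,c,.0155,.080),*box)&mask(circ(n,c,.0155,.103),*box)
        dark|=d&(1-hole)
    g=cv2.GaussianBlur(dark.astype(np.float32),(0,0),S*.7)
    return cv2.resize(g,(w,h),interpolation=cv2.INTER_AREA)
def fit(n,p,box,x0,idx,verb=True):
    x,y,w,h=box
    g=cv2.cvtColor(p,cv2.COLOR_BGR2GRAY).astype(float)[y:y+h,x:x+w]
    G=np.clip((210-g)/(210-60),0,1)
    cen=lambda a:[(a[0]+.095*np.cos(a[2]+k*np.pi/4),a[1]+.095*np.sin(a[2]+k*np.pi/4)) for k in idx]
    W=np.zeros((h,w),bool)
    for c in cen(x0):
        W|=cv2.resize(mask(cv2.convexHull(np.concatenate([circ(n,c,.032,.108),circ(n,c,.03,.08)]).astype(np.float32))[:,0],*box),(w,h),interpolation=cv2.INTER_NEAREST)>0
    f=lambda a:((render(n,cen(a),box)-G)[W])
    from scipy.optimize import minimize
    s=minimize(lambda a:(f(a*[.001,.001,.01])**2).sum(),np.array(x0)/[.001,.001,.01],method="Nelder-Mead",options=dict(initial_simplex=(np.array(x0)/[.001,.001,.01])+np.array([[0,0,0],[8,0,0],[0,8,0],[0,0,6]])))
    a=s.x*[.001,.001,.01];print(n,a.round(4),np.degrees(a[2]).round(2),s.fun/W.sum());return a,cen(a)
E
python3 - <<'E'
from fitc import *
A={}
for n,box in (("top",(100,155,160,120)),("side",(120,185,190,190))):
    p=cv2.imread(f"pics/{n}0.png")
    best=[fit(n,p,box,[.535+dx,.083,np.radians(22)],[0,1,2,3,5,7]) for dx in(0,.008)]
    z=cv2.resize(p[box[1]:box[1]+box[3],box[0]:box[0]+box[2]],None,fx=4,fy=4,interpolation=cv2.INTER_CUBIC)
    for c in best[1][1]:
        for r,h in((.021,.108),(.0155,.08)):
            q=(circ(n,c,r,h)-box[:2]+.5)*4; cv2.polylines(z,[np.round(q).astype(int)],True,(0,0,255))
    for r,h in((.128,.08),(.07,.106),(.022,.138)):
        q=(circ(n,best[1][0][:2],r,h)-box[:2]+.5)*4; cv2.polylines(z,[np.round(q).astype(int)],True,(0,200,0))
    cv2.imwrite(f"pics/fit_{n}.png",z[:,:800][:600])
E
```

```text
Traceback (most recent call last):
  File "fitc.py", line 29, in fit
    s=minimize(lambda a:(f(a*[.001,.001,.01])**2).sum(),np.array(x0)/[.001,.001,.01],method="Nelder-Mead",options=dict(initial_simplex=(np.array(x0)/[.001,.001,.01])+np.array([[0,0,0],[8,0,0],[0,8,0],[0,0,6]])))
  File "fitc.py", line 29, in <lambda>
    s=minimize(lambda a:(f(a*[.001,.001,.01])**2).sum(),np.array(x0)/[.001,.001,.01],method="Nelder-Mead",options=dict(initial_simplex=(np.array(x0)/[.001,.001,.01])+np.array([[0,0,0],[8,0,0],[0,8,0],[0,0,6]])))
                         ~^^^^^^^^^^^^^^^^^^^
  File "fitc.py", line 27, in <lambda>
    f=lambda a:((render(n,cen(a),box)-G)[W])
                 ~~~~~~^^^^^^^^^^^^^^
  File "fitc.py", line 15, in render
    hole=mask(circ(n,c,.018,.108),*box)&mask(circ(n,c,.0155,.080),*box)&mask(circ(n,c,.0155,.103),*box)
                                                                             ~~~~^^^^^^^^^^^^^^^^
  File "fitc.py", line 5, in circ
    return proj(n,np.stack([c[0]+r*np.cos(t),c[1]+r*np.sin(t),0*t+z],-1))
  File "h.py", line 11, in proj
    c=env.get_calibration(n);P=np.atleast_2d(P)
ValueError: time passes only in moves, steps and waits
```

```bash
python3 -c "
import cv2,numpy as np
a=cv2.imread('pics/fit_top.png');b=cv2.imread('pics/fit_side.png')
print(a.shape,b.shape)"
```

```text
[ WARN:0@0.022] global loadsave.cpp:275 findDecoder imread_('pics/fit_top.png'): can't open/read file: check file path/integrity
[ WARN:0@0.022] global loadsave.cpp:275 findDecoder imread_('pics/fit_side.png'): can't open/read file: check file path/integrity
Traceback (most recent call last):
AttributeError: 'NoneType' object has no attribute 'shape'
```

```bash
python3 - <<'E'
s=open('h.py').read().replace('c=env.get_calibration(n)','c=cal(n)').replace('import cv2,numpy as np\n','import cv2,numpy as np\n_C={}\ndef cal(n):\n    if n not in _C:_C[n]=env.get_calibration(n)\n    return _C[n]\n',1)
open('h.py','w').write(s)
E
python3 - <<'E'
from fitc import *
for n,box in (("top",(100,155,160,120)),("side",(120,185,190,190))):
    p=cv2.imread(f"pics/{n}0.png")
    best=[fit(n,p,box,[.535+dx,.083,np.radians(22)],[0,1,2,3,5,7]) for dx in(0,.008)]
    print(np.round(best[1][1],4)[:3])
    z=cv2.resize(p[box[1]:box[1]+box[3],box[0]:box[0]+box[2]],None,fx=4,fy=4,interpolation=cv2.INTER_CUBIC)
    for c in best[1][1]:
        for r,h in((.021,.108),(.0155,.08)):
            q=(circ(n,c,r,h)-box[:2]+.5)*4; cv2.polylines(z,[np.round(q).astype(int)],True,(0,0,255))
    for r,h in((.128,.08),(.07,.106),(.022,.138)):
        q=(circ(n,best[1][0][:2],r,h)-box[:2]+.5)*4; cv2.polylines(z,[np.round(q).astype(int)],True,(0,200,0))
    cv2.imwrite(f"pics/fit_{n}.png",z[:600,:800])
E
```

```text
top [ 0.6018  0.1155 -0.4155] -23.81 0.09114339842877249
top [ 0.5921  0.1124 -0.3119] -17.87 0.0967006519075016
[[0.6825 0.0833]
 [0.6766 0.1557]
 [0.6212 0.2028]]
side [0.5477 0.0607 0.4417] 25.31 0.12519520587313765
side [0.5477 0.0608 0.4427] 25.36 0.12880382141922286
[[0.6335 0.1015]
 [0.5796 0.1503]
 [0.507  0.1466]]
```

View pics/fit_top.png

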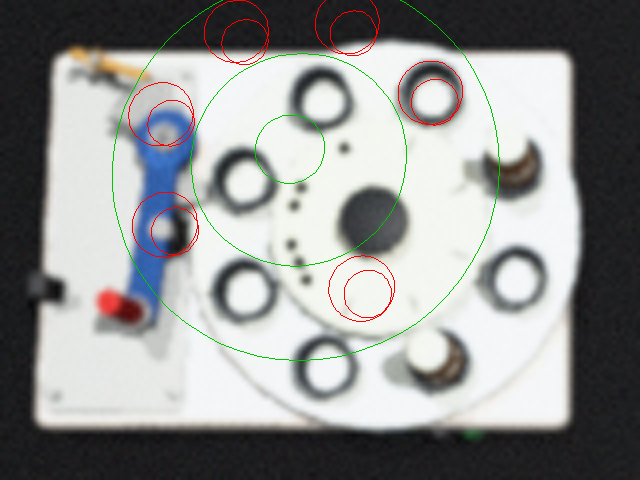

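View pics/fit_side.png

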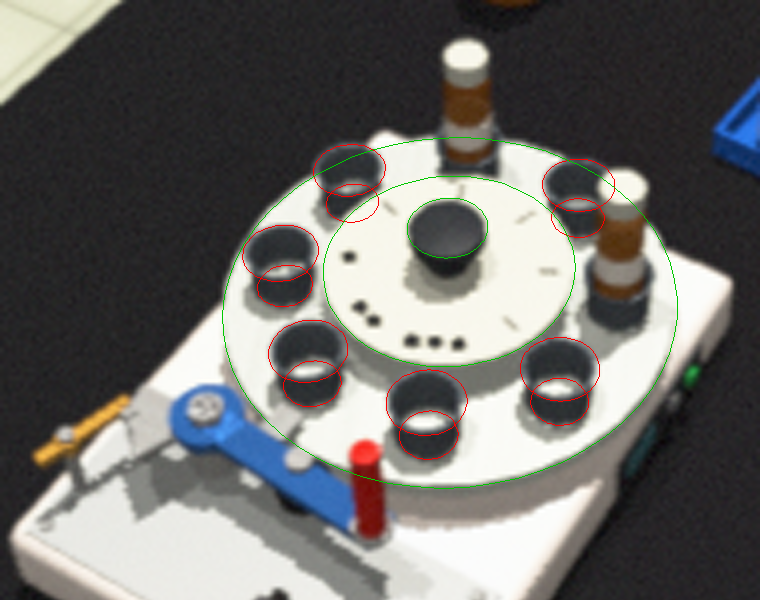

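The side fit lies on the rings and the plate. The top fit went to a wrong minimum, so I'll restart it from the side result.

```bash
python3 - <<'E'
from fitc import *
n,box="top",(100,155,160,120)
p=cv2.imread(f"pics/{n}0.png")
a=[.5477,.0608,.442]
for i in range(2): a,cs=fit(n,p,box,a,[0,1,2,3,5,7])
print(np.round(cs,4)[:3])
z=cv2.resize(p[box[1]:box[1]+box[3],box[0]:box[0]+box[2]],None,fx=4,fy=4,interpolation=cv2.INTER_CUBIC)
for c in cs:
    for r,h in((.021,.108),(.0155,.08)):
        q=(circ(n,c,r,h)-box[:2]+.5)*4; cv2.polylines(z,[np.round(q).astype(int)],True,(0,0,255))
for r,h in((.128,.08),(.07,.106),(.022,.138)):
    q=(circ(n,a[:2],r,h)-box[:2]+.5)*4; cv2.polylines(z,[np.round(q).astype(int)],True,(0,200,0))
cv2.imwrite(f"pics/fit_{n}2.png",z[:600,:800])
# post/pivot/end-stop guess: print drive px rays
print("pivot top px", unproj("top",141.5,189.5,z=.105))
print("post top px", unproj("top",127.3,230.5,z=.16), unproj("side",211.5,297,z=.16))
for nm,u,v in(("TL",114,168.5),("TR",242.5,168.5),("BL",109,261),("BR",242.5,261.5)): print(nm,unproj("top",u,v,z=.05).round(4))
E
```

```text
top [0.5463 0.0595 0.4396] 25.18 0.03130687604132815
top [0.5463 0.0595 0.4395] 25.18 0.029962070894226398
[[0.6323 0.0999]
 [0.5785 0.1489]
 [0.5059 0.1455]]
pivot top px [[0.60441848 0.1978226  0.105     ]]
post top px [[0.49103681 0.21435918 0.16      ]] [[0.4919499  0.21634423 0.16      ]]
TL [[0.6743 0.2898 0.05  ]]
TR [[ 0.6739 -0.0622  0.05  ]]
BL [[0.4228 0.2891 0.05  ]]
BR [[ 0.4224 -0.0639  0.05  ]]
```

View pics/fit_top2.png

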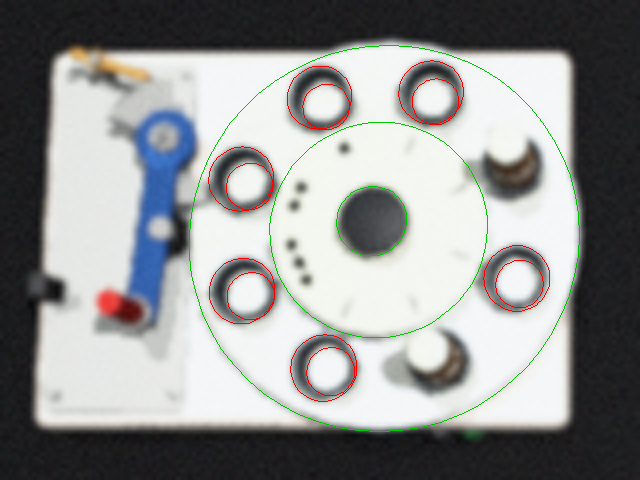

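Both fits agree to about 1.3 mm, so I'll use their averages. The tray vials are clear as well. First move: over the green vial, starting to turn the jaws along x.

{"fn": "jog_arm", "kwargs": {
  "rows": [2.5,-1.25,0,0,2.5,-1.25,0,0,2.5,-1.25,0,0,2.5,-1.25,0,0,2.5,-1.25,0,0,2.5,-1.25,0,0,2.5,-1.25,0,0,2.5,-1.25,0,0,2.5,-1.25,0,0,2.5,-1.25,0,0,2.5,-1.25,0,0,2.5,-1.25,0,0,2.5,-1.25,0,0,2.5,-1.2,0,0,0,0,1,-0.11,0,0,1,-0.11,0,0,1,-0.11,0,0,1,-0.11,0,0,1,-0.11,0,0,1,-0.11],
  "grip": 1,
  "grip_force": 40
}}

```text
t: 1.77
eef_pos: [0.4483, -0.3525, 0.1705]
ee_rot: [-0.0, 0.898, 0.439, -0.0]
wrist_force: [0.1, -0.1, -0.5]
finger_gap: 0.0854
```

{"fn": "jog_arm", "kwargs": {
  "rows": [0,0,0,-0.11,0,0,0,-0.11,0,0,0,-0.11,0,0,0,-0.11,0,0,0,-0.11,0,0,0,-0.116,0,0,0,0]
}}

```text
t: 2.35
eef_pos: [0.4482, -0.3525, 0.171]
ee_rot: [-0.0, 0.705, 0.709, -0.0]
wrist_force: [-0.6, 0.1, -0.2]
finger_gap: 0.0854
```

```bash
cat > w.py <<'E'
import sys
from h import *
def where(tx=None,ty=None,tz=None,jaw=None):
    s=env.read_state();p=s["eef_pos"];w,x,y,z=s["ee_rot"]
    from scipy.spatial.transform import Rotation as Ro
    R=Ro.from_quat([x,y,z,w]).as_matrix()
    ja=np.degrees(np.arctan2(R[1,1],R[0,1]))
    print("t %.2f"%s["t"],"p",p.round(4),"jaw %.2f"%ja,"tilt",R[:2,2].round(4),"F",s["wrist_force"].round(2),"gap %.4f"%s["finger_gap"],"q",s["joint_pos"].round(2))
    if tx is not None:
        print("tool shift cm",(R.T@(np.array([tx,ty,tz])-p)*100).round(2))
    if jaw is not None:
        d=(ja-jaw+90)%180-90;print("turn",np.radians(d).round(3))
if __name__=="__main__": where(*map(float,sys.argv[1:]))
E
python3 w.py .4487 -.3525 .045 0
```

```text
t 2.35 p [ 0.4482 -0.3525  0.171 ] jaw 0.30 tilt [-0.0004  0.0004] F [-0.64  0.1  -0.2 ] gap 0.0854 q [-0.77  0.48  1.56 -0.    1.1  -0.78]
tool shift cm [-0.    0.05 12.6 ]
turn 0.005
```

{"fn": "jog_arm", "kwargs": {
  "rows": [0,0.05,2,0,0,0,2.5,0,0,0,2.5,0,0,0,2.5,0,0,0,2,0,0,0,1.1,0,0,0,0,0]
}}

```text
t: 2.93
eef_pos: [0.448, -0.3518, 0.0432]
ee_rot: [-0.002, 0.708, 0.706, -0.0]
wrist_force: [-0.6, -0.2, 0.0]
finger_gap: 0.0853
```

{"fn": "jog_arm", "kwargs": {
  "rows": [0,0,0,0,0,0,0,0,0,0,0,0,0,0,0,0,0,0,0,0,0,0,0,0],
  "grip": 0,
  "grip_force": 40
}}

```text
t: 3.43
eef_pos: [0.4493, -0.353, 0.046]
ee_rot: [0.001, 0.708, 0.707, 0.0]
wrist_force: [-0.4, 0.4, 7.9]
finger_gap: 0.0267
```

{"fn": "jog_arm", "kwargs": {
  "rows": [0,0,-1,0,0,0,-2,0,0,0,-3,0,0,0,-3,0,0,0,-3,0,0,0,-3,0,0,0,-3,0,0,0,-1.5,0,0,0,0,0]
}}

```text
t: 4.18
eef_pos: [0.4499, -0.3536, 0.2447]
ee_rot: [0.003, 0.707, 0.707, 0.0]
wrist_force: [0.3, -0.1, -0.5]
finger_gap: 0.0259
```

```bash
python3 w.py .6329 .1007 .241 25.2; python3 - <<'E'
from h import *
a,_=env.read_camera("top");b,_=env.read_camera("side")
cv2.imwrite("pics/l1.png",np.hstack([cv2.resize(a[150:350,250:450],(400,400)),cv2.resize(b[60:260,250:450],(400,400))]))
E
```

```text
t 4.18 p [ 0.4499 -0.3536  0.2447] jaw -0.06 tilt [ 0.0045 -0.0043] F [ 0.26 -0.12 -0.48] gap 0.0259 q [-0.77  0.4   1.47  0.    1.27 -0.77]
tool shift cm [45.46 18.25  0.26]
turn -0.441
```

View pics/l1.png

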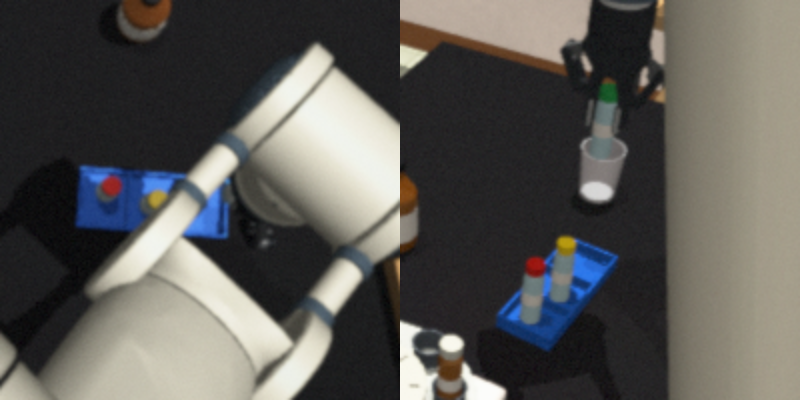

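The green vial is held clear of the tray. Now carry it over the carousel.

{"fn": "jog_arm", "kwargs": {
  "rows": [1.5,0.6,0,0,2.4,0.96,0,0,2.4,0.96,0,0,2.4,0.96,0,0,2.4,0.96,0,0,2.4,0.96,0,0,2.4,0.96,0,0,2.4,0.96,0,0,2.4,0.96,0,0,2.4,0.96,0,0,2.4,0.96,0,0,2.4,0.96,0,0,2.4,0.96,0,0,2.4,0.96,0,0,2.4,0.96,0,0,2.4,0.96,0,0,2.4,0.96,0,0,2.4,0.96,0,0,2.4,0.96,0,0,0.8,0.4,0,0]
}}

```text
t: 5.95
eef_pos: [0.6321, 0.1051, 0.2385]
ee_rot: [-0.001, 0.707, 0.707, -0.001]
wrist_force: [-0.3, 0.5, -1.7]
finger_gap: 0.0265
```

{"fn": "jog_arm", "kwargs": {
  "rows": [0,0,0,-0.11,0,0,0,-0.11,0,0,0,-0.11,0,0,0,-0.11,0,0,0,0,0,0,0,0]
}}

```text
t: 6.45
eef_pos: [0.6316, 0.1018, 0.2393]
ee_rot: [-0.001, 0.538, 0.843, -0.001]
wrist_force: [-0.2, 1.1, -0.6]
finger_gap: 0.0265
```

```bash
python3 w.py .6329 .1007 .15 25.2; python3 - <<'E'
from h import *
a,_=env.read_camera("top");b,_=env.read_camera("side")
cv2.imwrite("pics/m1.png",np.hstack([cv2.resize(a[150:280,100:230],(400,400)),cv2.resize(b[150:300,130:280],(400,400))]))
E
```

```text
t 6.45 p [0.6316 0.1018 0.2393] jaw 24.94 tilt [-0.0018 -0.0002] F [-0.16  1.06 -0.65] gap 0.0265 q [ 0.07  0.51  1.29 -0.    1.34 -0.37]
tool shift cm [-0.16  0.09  8.93]
turn -0.004
```

View pics/m1.png

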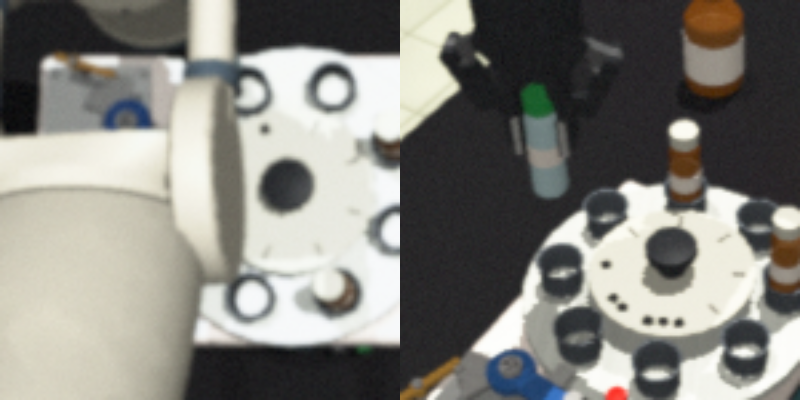

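The vial looks a little inclined in the side view, so I'll check whether that is perspective or real tilt.

```bash
cat > vial.py <<'E'
from h import *
import sys
def check(tag,col,foot=None,box=None):
    p,d=env.read_camera("side");s=env.read_state();tcp=s["eef_pos"]
    np.save(f"v_{tag}.npy",d);cv2.imwrite(f"pics/v_{tag}.png",p)
    z=cv2.resize(p,None,fx=4,fy=4,interpolation=cv2.INTER_CUBIC)
    f=np.array([tcp[0],tcp[1],tcp[2]-.041])
    t=np.linspace(0,2*np.pi,60)
    for h,r in((0,.014),(.098,.0125)):
        q=proj("side",np.stack([f[0]+r*np.cos(t),f[1]+r*np.sin(t),0*t+f[2]+h],-1))
        cv2.polylines(z,[np.round((q+.5)*4).astype(int)],True,(0,0,255))
    ax=proj("side",np.array([f,f+[0,0,.098]]));cv2.polylines(z,[np.round((ax+.5)*4).astype(int)],False,(0,0,255))
    c=ax.mean(0)*4;x0=int(max(0,c[0]-300));y0=int(max(0,c[1]-250))
    cv2.imwrite(f"pics/vz_{tag}.png",z[y0:y0+500,x0:x0+600])
if __name__=="__main__":check(sys.argv[1],None)
E
python3 vial.py g1
```

```text
(no output)
```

View pics/vz_g1.png

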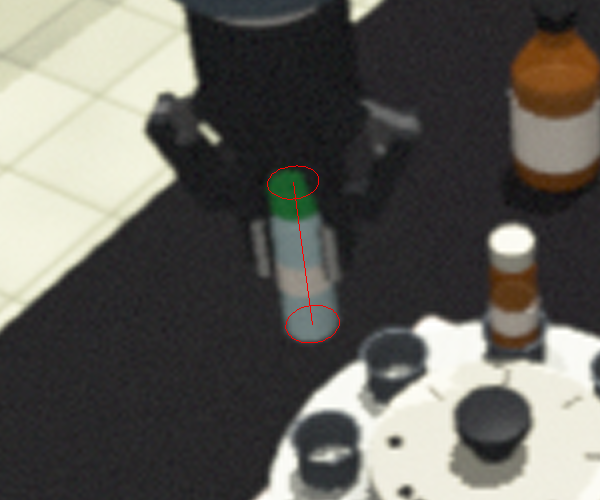

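The tilt is only perspective: the upright model matches the vial within about 1 mm. Lowering to just above the mouth.

{"fn": "jog_arm", "kwargs": {
  "rows": [-0.08,0.05,1,0,-0.08,0.05,1.5,0,0,0,2,0,0,0,2,0,0,0,1.5,0,0,0,0.6,0,0,0,0,0,0,0,0,0,0,0,0,0]
}}

```text
t: 7.35
eef_pos: [0.6343, 0.1011, 0.1552]
ee_rot: [0.001, 0.536, 0.844, 0.0]
wrist_force: [-0.1, 0.9, -0.2]
finger_gap: 0.0264
```

```bash
python3 w.py .6329 .1007 .121; python3 vial.py g2
```

```text
t 7.35 p [0.6343 0.1011 0.1552] jaw 25.13 tilt [0.0015 0.0001] F [-0.1   0.87 -0.21] gap 0.0264 q [ 0.07  0.59  1.39 -0.    1.16 -0.37]
tool shift cm [ 0.02 -0.15  3.42]
```

View pics/vz_g2.png

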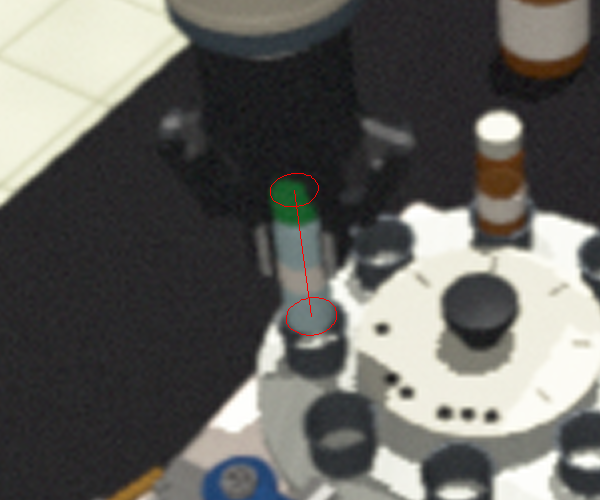

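```bash
cat > off.py <<'E'
from h import *
import sys
def off(tag,lo,hi,tcp):
    p=cv2.imread(f"pics/v_{tag}.png");h=cv2.cvtColor(p,cv2.COLOR_BGR2HSV).astype(int)
    f=np.array([tcp[0],tcp[1],tcp[2]-.041])
    m=(h[...,0]>=lo)&(h[...,0]<=hi)&(h[...,1]>110)&(h[...,2]>50)
    if lo>hi: m=((h[...,0]>=lo)|(h[...,0]<=hi))&(h[...,1]>110)&(h[...,2]>50)
    c=proj("side",f+[0,0,.09])[0];vv,uu=np.mgrid[:384,:512];m&=np.hypot(uu-c[0],vv-c[1])<16
    ax=proj("side",np.array([f+[0,0,.078],f+[0,0,.1]]))
    r=[]
    for v in np.unique(np.where(m)[0]):
        u=np.where(m[v])[0]
        if len(u)>=6:r.append(((u.min()+u.max())/2-np.interp(v,ax[::-1,1],ax[::-1,0]),len(u),v))
    print([(round(a,1),b,int(v)) for a,b,v in r],"med du",np.median([a for a,_,_ in r]))
    d=proj("side",np.array([f,f+[.001,0,0],f+[0,.001,0]]));print("px/mm x,y",(d[1]-d[0]).round(2),(d[2]-d[0]).round(2))
off(sys.argv[1],int(sys.argv[2]),int(sys.argv[3]),[float(x) for x in sys.argv[4:7]])
E
python3 off.py g2 45 85 .6343 .1011 .1552;python3 off.py g1 45 85 .6316 .1018 .2393
```

```text
[(np.float64(-1.7), 7, 212), (np.float64(-1.2), 8, 213), (np.float64(-1.8), 9, 214), (np.float64(-1.4), 10, 215), (np.float64(-1.5), 10, 216), (np.float64(-1.7), 10, 217), (np.float64(-1.3), 11, 218), (np.float64(-0.4), 11, 219), (np.float64(-0.6), 11, 220), (np.float64(-0.7), 11, 221), (np.float64(-0.7), 7, 222)] med du -1.3088615737876523
px/mm x,y [-0.36 -0.17] [-0.27  0.29]
[(np.float64(-1.3), 7, 182), (np.float64(-1.3), 9, 183), (np.float64(-1.9), 10, 184), (np.float64(-1.6), 11, 185), (np.float64(-1.7), 11, 186), (np.float64(-1.3), 10, 187), (np.float64(-1.0), 11, 188), (np.float64(-0.6), 12, 189), (np.float64(-0.7), 12, 190), (np.float64(-0.9), 12, 191), (np.float64(-1.0), 8, 192)] med du -1.3148549805633536
px/mm x,y [-0.38 -0.17] [-0.29  0.29]
```

{"fn": "jog_arm", "kwargs": {
  "rows": [-0.02,-0.17,0,0,0,0,0.3,0,0,0,0.4,0,0,0,0.4,0,0,0,0.4,0,0,0,0.4,0,0,0,0.3,0,0,0,0,0]
}}

```text
t: 8.07
eef_pos: [0.6324, 0.1002, 0.1315]
ee_rot: [-0.0, 0.536, 0.844, -0.0]
wrist_force: [3.0, -0.7, -2.3]
finger_gap: 0.0263
```

```bash
python3 w.py .6329 .1007 .121; python3 vial.py g3
```

```text
t 8.07 p [0.6324 0.1002 0.1315] jaw 25.15 tilt [-0.0002 -0.0001] F [ 2.95 -0.65 -2.26] gap 0.0263 q [ 0.06  0.62  1.41 -0.    1.11 -0.38]
tool shift cm [0.03 0.07 1.05]
```

View pics/vz_g3.png

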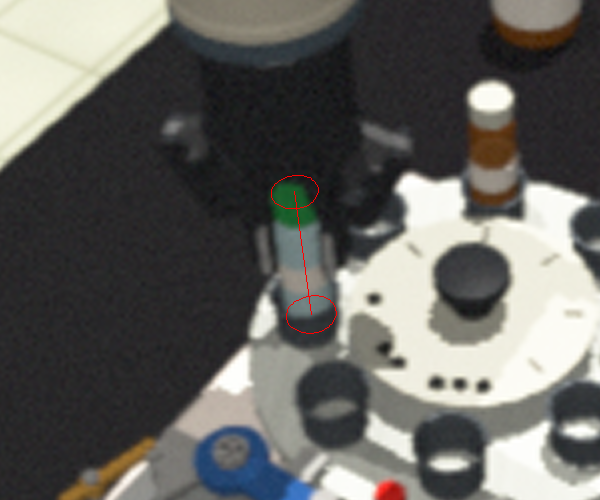

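Inside the mouth, with a light 3 N push toward +x. I'll shift that way a little and go on down.

{"fn": "jog_arm", "kwargs": {
  "rows": [0.03,0.07,0,0,0,0,0.2,0,0,0,0.2,0,0,0,0.2,0,0,0,0.2,0,0,0,0,0]
}}

```text
t: 8.62
eef_pos: [0.6327, 0.1007, 0.1238]
ee_rot: [-0.0, 0.536, 0.844, -0.0]
wrist_force: [1.0, 0.0, -1.6]
finger_gap: 0.0266
```

{"fn": "jog_arm", "kwargs": {
  "rows": [0,0.02,0.15,0,0,0,0.15,0,0,0,0,0,0,0,0,0]
}}

```text
t: 8.95
eef_pos: [0.6331, 0.1009, 0.122]
ee_rot: [0.0, 0.536, 0.844, 0.0]
wrist_force: [-2.4, -1.0, 11.0]
finger_gap: 0.0263
```

On the floor (Fz 11 N at the expected height). Releasing.

{"fn": "jog_arm", "kwargs": {
  "rows": [0,0,0,0,0,0,0,0,0,0,0,0,0,0,0,0,0,0,0,0],
  "grip": 0.65
}}

```text
t: 9.37
eef_pos: [0.6329, 0.1008, 0.1212]
ee_rot: [-0.0, 0.536, 0.844, -0.0]
wrist_force: [-0.4, -1.0, -0.5]
finger_gap: 0.0556
```

{"fn": "jog_arm", "kwargs": {
  "rows": [0,0,-1,0,0,0,-2,0,0,0,-3,0,0,0,-3,0,0,0,-2,0,0,0,0,0.11,0,0,0,0.11,0,0,0,0.11,0,0,0,0.11]
}}

```text
t: 10.12
eef_pos: [0.633, 0.1009, 0.2323]
ee_rot: [0.0, 0.709, 0.705, 0.0]
wrist_force: [-0.3, 0.8, -0.4]
finger_gap: 0.0556
```

```bash
python3 w.py .4504 -.2825 .045 0; python3 vial.py g4
```

```text
t 10.12 p [0.633  0.1009 0.2323] jaw -0.37 tilt [0.0008 0.    ] F [-0.3   0.8  -0.44] gap 0.0556 q [ 0.06  0.52  1.3  -0.    1.32  0.07]
tool shift cm [-38.45 -18.03  18.71]
turn -0.006
```

View pics/vz_g4.png

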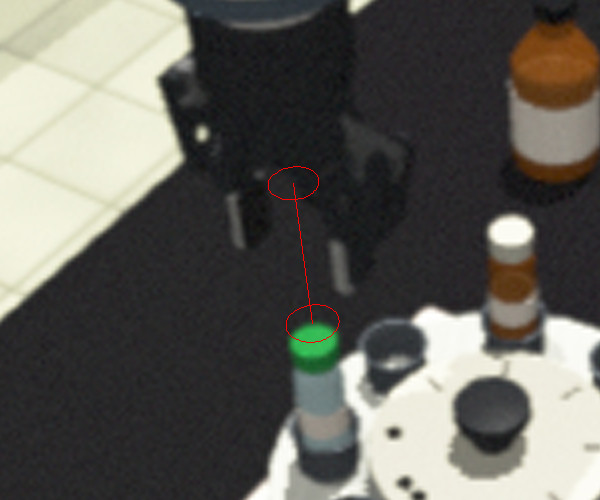

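Green stands upright and seated in pocket 1, one dot. Next the yellow vial.

{"fn": "jog_arm", "kwargs": {
  "rows": [-1.2,-0.57,0,0,-2.4,-1.13,0,0,-2.4,-1.13,0,0,-2.4,-1.13,0,0,-2.4,-1.13,0,0,-2.4,-1.13,0,0,-2.4,-1.13,0,0,-2.4,-1.13,0,0,-2.4,-1.13,0,0,-2.4,-1.13,0,0,-2.4,-1.13,0,0,-2.4,-1.13,0,0,-2.4,-1.13,0.5,0,-2.4,-1.13,1,0,-2.4,-1.13,1,0,-2.4,-1.13,1,0,-1.2,-0.5,1,0,0,0,0,0],
  "grip": 0.85
}}

```text
t: 11.67
eef_pos: [0.4505, -0.2847, 0.1849]
ee_rot: [-0.001, 0.707, 0.707, -0.0]
wrist_force: [-0.9, 0.9, -0.1]
finger_gap: 0.0726
```

```bash
python3 w.py .4504 -.2825 .045 0
```

```text
t 11.67 p [ 0.4505 -0.2847  0.1849] jaw -0.05 tilt [-0.0017  0.0009] F [-0.89  0.88 -0.09] gap 0.0726 q [-0.68  0.42  1.63 -0.    1.09 -0.67]
tool shift cm [2.100e-01 1.000e-02 1.399e+01]
turn -0.001
```

{"fn": "jog_arm", "kwargs": {
  "rows": [0.1,0,1.5,0,0.1,0,2.5,0,0,0,3,0,0,0,3,0,0,0,2.5,0,0,0,1.4,0,0,0,0,0,0,0,0,0]
}}

```text
t: 12.33
eef_pos: [0.4525, -0.2803, 0.0474]
ee_rot: [-0.001, 0.707, 0.707, 0.0]
wrist_force: [-0.1, 0.2, 0.3]
finger_gap: 0.0725
```

{"fn": "jog_arm", "kwargs": {
  "rows": [0,0,0,0,0,0,0,0,0,0,0,0,0,0,0,0,0,0,0,0,0,0,0,0],
  "grip": 0,
  "grip_force": 40
}}

```text
t: 12.83
eef_pos: [0.4528, -0.2813, 0.0483]
ee_rot: [0.001, 0.707, 0.707, 0.0]
wrist_force: [-1.8, 0.6, 11.1]
finger_gap: 0.0262
```

{"fn": "jog_arm", "kwargs": {
  "rows": [0,0,-1,0,0,0,-2,0,0,0,-3,0,0,0,-3,0,0,0,-3,0,0,0,-3,0,0,0,-3,0,0,0,-1.5,0,0,0,0,0]
}}

```text
t: 13.58
eef_pos: [0.4535, -0.2818, 0.2467]
ee_rot: [0.003, 0.707, 0.707, 0.0]
wrist_force: [1.1, -0.4, -0.5]
finger_gap: 0.0265
```

```bash
python3 w.py .5789 .1495 .24 70.2; python3 vial.py y1
```

```text
t 13.58 p [ 0.4535 -0.2818  0.2467] jaw -0.05 tilt [ 0.0051 -0.004 ] F [ 1.07 -0.43 -0.48] gap 0.0265 q [-0.67  0.35  1.55  0.    1.24 -0.67]
tool shift cm [43.15 12.5   0.56]
turn -1.226
```

View pics/vz_y1.png

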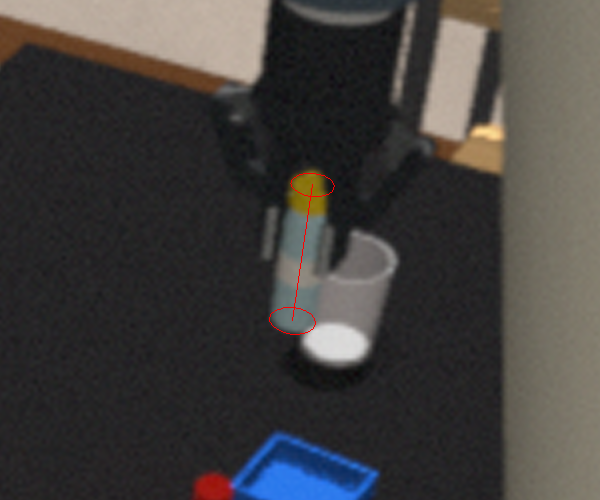

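Yellow is held upright. Carry it to pocket 2.

{"fn": "jog_arm", "kwargs": {
  "rows": [1.2,0.35,0,0,2.4,0.7,0,0,2.4,0.7,0,0,2.4,0.7,0,0,2.4,0.7,0,0,2.4,0.7,0,0,2.4,0.7,0,0,2.4,0.7,0,0,2.4,0.7,0,0,2.4,0.7,0,0,2.4,0.7,0,0,2.4,0.7,0,0,2.4,0.7,0,0,2.4,0.7,0,0,2.4,0.7,0,0,2.4,0.7,0,0,2.4,0.7,0,0,2.4,0.7,0,0,1.2,0.3,0,0]
}}

```text
t: 15.22
eef_pos: [0.5777, 0.1538, 0.2408]
ee_rot: [-0.001, 0.707, 0.707, -0.001]
wrist_force: [-1.3, 0.5, -1.0]
finger_gap: 0.0265
```

{"fn": "jog_arm", "kwargs": {
  "rows": [0,0,0,-0.11,0,0,0,-0.11,0,0,0,-0.11,0,0,0,-0.11,0,0,0,-0.11,0,0,0,-0.11,0,0,0,-0.11,0,0,0,-0.11,0,0,0,-0.11,0,0,0,-0.11,0,0,0,-0.12,0,0,0,0,0,0,0,0]
}}

```text
t: 16.3
eef_pos: [0.5776, 0.1509, 0.2415]
ee_rot: [-0.001, 0.177, 0.984, -0.0]
wrist_force: [-0.1, 0.3, -0.6]
finger_gap: 0.0262
```

```bash
python3 w.py .5789 .1495 .157 70.2
```

```text
t 16.30 p [0.5776 0.1509 0.2415] jaw 69.63 tilt [-0.0016 -0.0003] F [-0.12  0.33 -0.55] gap 0.0262 q [ 0.16  0.45  1.4  -0.    1.3  -1.06]
tool shift cm [-0.18 -0.08  8.45]
turn -0.01
```

{"fn": "jog_arm", "kwargs": {
  "rows": [-0.09,-0.04,1,0,-0.09,-0.04,1.5,0,0,0,2,0,0,0,2,0,0,0,1.5,0,0,0,0.4,0,0,0,0,0,0,0,0,0,0,0,0,0]
}}

```text
t: 17.05
eef_pos: [0.5803, 0.1496, 0.1591]
ee_rot: [0.001, 0.175, 0.984, 0.0]
wrist_force: [-0.0, 0.3, -0.5]
finger_gap: 0.0261
```

```bash
python3 w.py .5789 .1495 .124; python3 vial.py y2
```

```text
t 17.05 p [0.5803 0.1496 0.1591] jaw 69.79 tilt [0.0014 0.0002] F [-0.04  0.26 -0.49] gap 0.0261 q [ 0.15  0.53  1.5  -0.    1.11 -1.07]
tool shift cm [ 0.13 -0.06  3.51]
```

View pics/vz_y2.png

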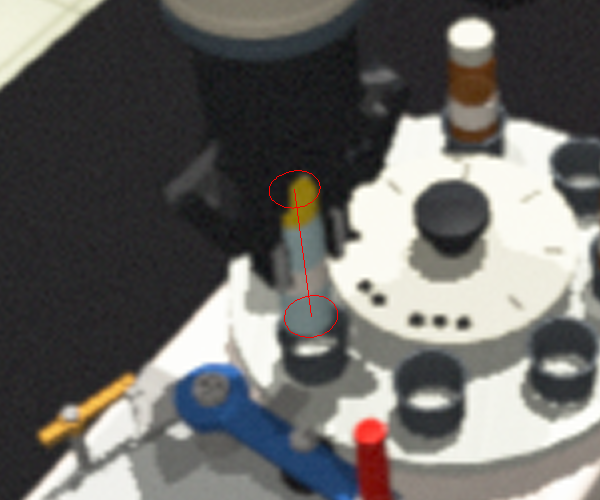

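Aligned over pocket 2. Inserting.

{"fn": "jog_arm", "kwargs": {
  "rows": [0.12,-0.05,0.2,0,0,0,0.4,0,0,0,0.4,0,0,0,0.4,0,0,0,0.4,0,0,0,0.4,0,0,0,0.3,0,0,0,0,0]
}}

```text
t: 17.77
eef_pos: [0.5781, 0.1494, 0.1325]
ee_rot: [-0.001, 0.175, 0.985, -0.0]
wrist_force: [-0.3, 0.7, -0.2]
finger_gap: 0.0266
```

```bash
python3 w.py .579 .1496 .124
```

```text
t 17.77 p [0.5781 0.1494 0.1325] jaw 69.84 tilt [-0.0011 -0.0002] F [-0.29  0.66 -0.18] gap 0.0266 q [ 0.15  0.56  1.53 -0.    1.05 -1.07]
tool shift cm [-0.08  0.05  0.85]
```

{"fn": "jog_arm", "kwargs": {
  "rows": [-0.04,0.02,0.2,0,0,0,0.2,0,0,0,0.2,0,0,0,0.15,0,0,0,0,0]
}}

```text
t: 18.18
eef_pos: [0.5787, 0.1495, 0.1255]
ee_rot: [-0.0, 0.175, 0.985, -0.0]
wrist_force: [-1.0, -0.7, -0.5]
finger_gap: 0.0262
```

{"fn": "jog_arm", "kwargs": {
  "rows": [0,0,0.15,0,0,0,0.15,0,0,0,0,0]
}}

```text
t: 18.43
eef_pos: [0.5794, 0.1495, 0.1243]
ee_rot: [0.001, 0.175, 0.985, 0.0]
wrist_force: [-5.7, -1.5, 22.5]
finger_gap: 0.0267
```

{"fn": "jog_arm", "kwargs": {
  "rows": [0,0,-0.1,0,0,0,0,0,0,0,0,0,0,0,0,0,0,0,0,0],
  "grip": 0.55
}}

```text
t: 18.85
eef_pos: [0.5788, 0.1495, 0.1236]
ee_rot: [-0.0, 0.175, 0.985, -0.0]
wrist_force: [-0.6, -0.3, -0.6]
finger_gap: 0.0471
```

{"fn": "jog_arm", "kwargs": {
  "rows": [0,0,-1,0,0,0,-2,0,0,0,-3,0,0,0,-3,0,0,0,-2,0,0,0,0,0.11,0,0,0,0.11,0,0,0,0.11,0,0,0,0.11,0,0,0,0.11,0,0,0,0.11,0,0,0,0.11,0,0,0,0.11,0,0,0,0.11,0,0,0,0.11,0,0,0,0.12]
}}

```text
t: 20.18
eef_pos: [0.5789, 0.1495, 0.2345]
ee_rot: [0.0, 0.709, 0.705, 0.0]
wrist_force: [-0.3, 1.2, -0.1]
finger_gap: 0.047
```

```bash
python3 w.py .467 -.2237 .045 0; python3 vial.py y4
```

```text
t 20.18 p [0.5789 0.1495 0.2345] jaw -0.36 tilt [0.0004 0.0001] F [-0.33  1.21 -0.09] gap 0.0470 q [ 0.15  0.45  1.41 -0.    1.28  0.16]
tool shift cm [-37.39 -10.96  18.95]
turn -0.006
```

View pics/vz_y4.png

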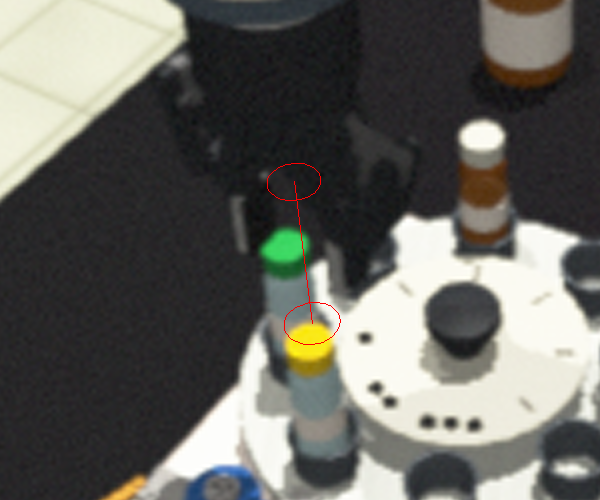

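Yellow is seated upright in pocket 2. Now red.

{"fn": "jog_arm", "kwargs": {
  "rows": [-1.2,-0.35,0,0,-2.4,-0.7,0,0,-2.4,-0.7,0,0,-2.4,-0.7,0,0,-2.4,-0.7,0,0,-2.4,-0.7,0,0,-2.4,-0.7,0,0,-2.4,-0.7,0,0,-2.4,-0.7,0,0,-2.4,-0.7,0,0,-2.4,-0.7,0,0,-2.4,-0.7,0,0,-2.4,-0.7,0.5,0,-2.4,-0.7,1,0,-2.4,-0.7,1,0,-2.4,-0.7,1,0,-0.2,-0.1,1,0,0,0,0,0,0,0,0,0],
  "grip": 0.85
}}

```text
t: 21.82
eef_pos: [0.4684, -0.2242, 0.1888]
ee_rot: [-0.001, 0.707, 0.707, -0.0]
wrist_force: [0.5, 0.6, -0.3]
finger_gap: 0.0726
```

```bash
python3 w.py .467 -.2237 .045 0
```

```text
t 21.82 p [ 0.4684 -0.2242  0.1888] jaw 0.04 tilt [-0.0008  0.0007] F [ 0.48  0.63 -0.3 ] gap 0.0726 q [-0.56  0.4   1.66  0.    1.09 -0.56]
tool shift cm [ 0.04 -0.13 14.38]
turn 0.001
```

{"fn": "jog_arm", "kwargs": {
  "rows": [0.04,-0.13,1.5,0,0,0,2.5,0,0,0,3,0,0,0,3,0,0,0,2.5,0,0,0,1.5,0,0,0,0,0,0,0,0,0]
}}

```text
t: 22.48
eef_pos: [0.468, -0.2233, 0.0492]
ee_rot: [-0.0, 0.707, 0.707, -0.0]
wrist_force: [-0.3, -0.7, 0.3]
finger_gap: 0.0725
```

{"fn": "jog_arm", "kwargs": {
  "rows": [0,0,0,0,0,0,0,0,0,0,0,0,0,0,0,0,0,0,0,0,0,0,0,0],
  "grip": 0,
  "grip_force": 40
}}

```text
t: 22.98
eef_pos: [0.4683, -0.2243, 0.0498]
ee_rot: [0.001, 0.707, 0.707, 0.0]
wrist_force: [-0.8, 1.0, 11.9]
finger_gap: 0.0264
```

{"fn": "jog_arm", "kwargs": {
  "rows": [0,0,-1,0,0,0,-2,0,0,0,-3,0,0,0,-3,0,0,0,-3,0,0,0,-3,0,0,0,-3,0,0,0,-1.5,0,0,0,0,0]
}}

```text
t: 23.73
eef_pos: [0.4689, -0.2247, 0.2481]
ee_rot: [0.003, 0.707, 0.707, 0.001]
wrist_force: [0.3, -1.0, -0.9]
finger_gap: 0.0261
```

```bash
python3 w.py .5063 .146 .24 115.2; python3 vial.py r1
```

```text
t 23.73 p [ 0.4689 -0.2247  0.2481] jaw -0.05 tilt [ 0.0054 -0.0034] F [ 0.3  -0.98 -0.85] gap 0.0261 q [-0.56  0.33  1.58 -0.    1.23 -0.56]
tool shift cm [37.07  3.7   0.7 ]
turn 1.13
```

View pics/vz_r1.png

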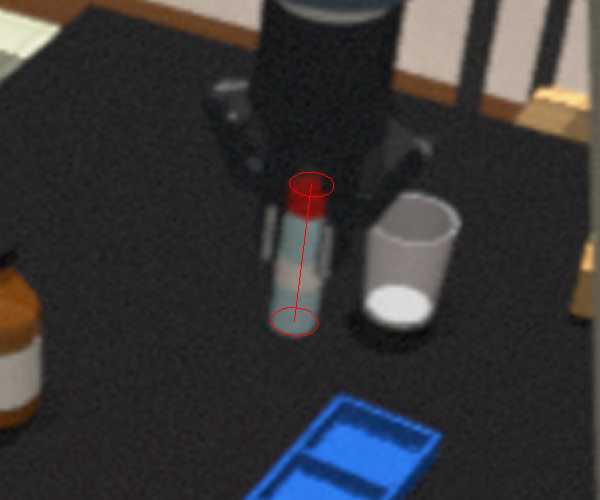

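{"fn": "jog_arm", "kwargs": {
  "rows": [1.2,0.12,0,0,2.3,0.23,0,0,2.3,0.23,0,0,2.3,0.23,0,0,2.3,0.23,0,0,2.3,0.23,0,0,2.3,0.23,0,0,2.3,0.23,0,0,2.3,0.23,0,0,2.3,0.23,0,0,2.3,0.23,0,0,2.3,0.23,0,0,2.3,0.23,0,0,2.3,0.23,0,0,2.3,0.23,0,0,2.3,0.23,0,0,1.4,0.13,0,0,0,0,0,0]
}}

```text
t: 25.28
eef_pos: [0.504, 0.1497, 0.2424]
ee_rot: [-0.001, 0.707, 0.708, -0.001]
wrist_force: [0.5, 0.1, -1.0]
finger_gap: 0.0263
```

{"fn": "jog_arm", "kwargs": {
  "rows": [0,0,0,0.11,0,0,0,0.11,0,0,0,0.11,0,0,0,0.11,0,0,0,0.11,0,0,0,0.11,0,0,0,0.11,0,0,0,0.11,0,0,0,0.11,0,0,0,0.11,0,0,0,0.03,0,0,0,0,0,0,0,0]
}}

```text
t: 26.37
eef_pos: [0.5043, 0.1468, 0.2431]
ee_rot: [-0.0, 0.976, 0.219, -0.001]
wrist_force: [0.5, -0.5, -0.8]
finger_gap: 0.0265
```

```bash
python3 w.py .5064 .146 .159 115.2
```

```text
t 26.37 p [0.5043 0.1468 0.2431] jaw -64.72 tilt [-0.0016 -0.0003] F [ 0.52 -0.46 -0.82] gap 0.0265 q [ 0.17  0.34  1.57 -0.    1.23  1.3 ]
tool shift cm [0.16 0.17 8.4 ]
turn 0.001
```

{"fn": "jog_arm", "kwargs": {
  "rows": [0.06,0.1,1,0,0.05,0.07,1.5,0,0,0,2,0,0,0,2,0,0,0,1.5,0,0,0,0.3,0,0,0,0,0,0,0,0,0,0,0,0,0]
}}

```text
t: 27.12
eef_pos: [0.5073, 0.146, 0.1616]
ee_rot: [0.0, 0.976, 0.218, 0.001]
wrist_force: [-0.7, -0.7, -0.1]
finger_gap: 0.0263
```

```bash
python3 w.py .5064 .146 .1255; python3 vial.py r2
```

```text
t 27.12 p [0.5073 0.146  0.1616] jaw -64.78 tilt [0.0013 0.0002] F [-0.72 -0.74 -0.12] gap 0.0263 q [0.17 0.44 1.67 0.   1.03 1.3 ]
tool shift cm [-0.09 -0.04  3.61]
```

View pics/vz_r2.png

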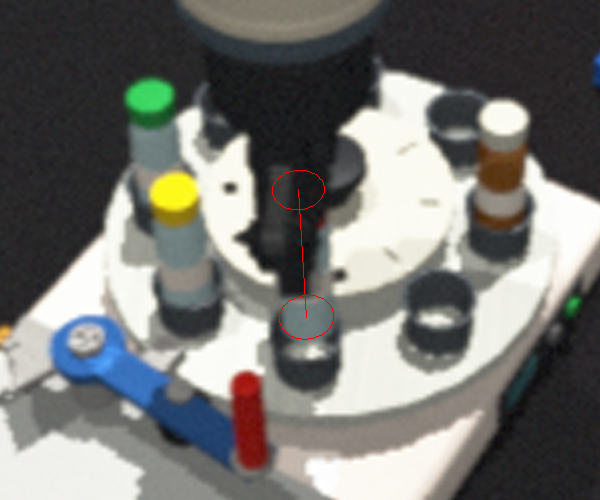

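Over pocket 3. Lowering.

{"fn": "jog_arm", "kwargs": {
  "rows": [-0.04,-0.02,0.2,0,0,0,0.4,0,0,0,0.4,0,0,0,0.4,0,0,0,0.4,0,0,0,0.4,0,0,0,0.4,0,0,0,0,0]
}}

```text
t: 27.83
eef_pos: [0.5067, 0.1459, 0.1341]
ee_rot: [0.0, 0.976, 0.218, 0.0]
wrist_force: [6.1, -0.5, -4.5]
finger_gap: 0.0262
```

```bash
python3 w.py .5064 .146 .1255
```

```text
t 27.83 p [0.5067 0.1459 0.1341] jaw -64.80 tilt [ 0.0004 -0.0001] F [ 6.06 -0.45 -4.45] gap 0.0262 q [ 0.17  0.48  1.7  -0.    0.96  1.3 ]
tool shift cm [-0.03 -0.03  0.86]
```

{"fn": "jog_arm", "kwargs": {
  "rows": [0.06,0.03,0,0,0,0,0.2,0,0,0,0.2,0,0,0,0.2,0,0,0,0,0]
}}

```text
t: 28.25
eef_pos: [0.5071, 0.1459, 0.1284]
ee_rot: [0.0, 0.976, 0.218, 0.0]
wrist_force: [4.8, -1.5, -3.0]
finger_gap: 0.0264
```

{"fn": "jog_arm", "kwargs": {
  "rows": [0.05,0.02,0.1,0,0,0,0.15,0,0,0,0.15,0,0,0,0,0]
}}

```text
t: 28.58
eef_pos: [0.5081, 0.1458, 0.1255]
ee_rot: [0.0, 0.976, 0.218, 0.001]
wrist_force: [1.6, -4.5, 15.9]
finger_gap: 0.0264
```

{"fn": "jog_arm", "kwargs": {
  "rows": [0,0,0,0,0,0,0,0,0,0,0,0,0,0,0,0,0,0,0,0],
  "grip": 0.5
}}

```text
t: 29.0
eef_pos: [0.5072, 0.146, 0.1246]
ee_rot: [-0.0, 0.976, 0.218, -0.0]
wrist_force: [-0.9, 0.3, 0.4]
finger_gap: 0.0425
```

{"fn": "jog_arm", "kwargs": {
  "rows": [0,0,-1,0,0,0,-2,0,0,0,-3,0,0,0,-3,0,0,0,-2,0,0,0,0,0]
}}

```text
t: 29.5
eef_pos: [0.5094, 0.1463, 0.2396]
ee_rot: [0.0, 0.976, 0.218, 0.003]
wrist_force: [0.9, 0.0, 0.9]
finger_gap: 0.0428
```

```bash
python3 w.py .4916 .2155 .22; python3 - <<'E'
from h import *
p,_=env.read_camera("side");cv2.imwrite("pics/s5f.png",p)
cv2.imwrite("pics/s5.png",cv2.resize(p[180:370,110:310],(800,760))[:600])
E
```

```text
t 29.50 p [0.5094 0.1463 0.2396] jaw -64.80 tilt [0.0066 0.0011] F [0.95 0.03 0.93] gap 0.0428 q [0.17 0.35 1.57 0.   1.21 1.3 ]
tool shift cm [ 1.33 -7.02  1.95]
```

View pics/s5.png

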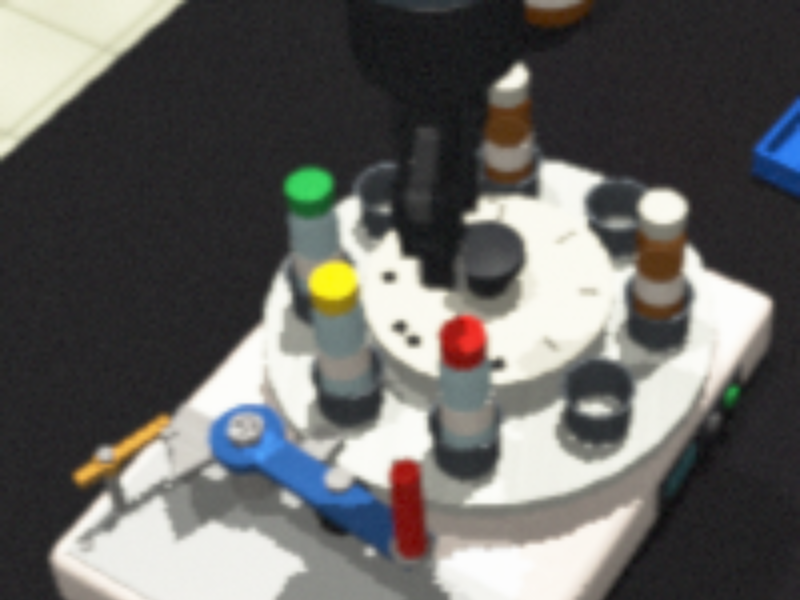

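All three standards stand in their pockets. For the drive arm I need the height of the black end-stop peg and a finer post position.

```bash
python3 - <<'E'
from h import *
p=cv2.imread("pics/side0.png");d=np.load("side0.npy")
P,C,uu,vv=cloud("side",p,d)
m=(uu>178)&(uu<198)&(vv>328)&(vv<356)&(C.sum(1)<200)
Q=P[m];print("peg",Q[:,2].max(),np.percentile(Q,[5,50,95],axis=0).round(3))
# blue arm height
m=(C[:,0]>120)&(C[:,2]<70)&(P[:,1]>.15)&(P[:,1]<.27)&(P[:,0]>.4)
print("arm z",np.percentile(P[m,2],[5,50,95]))
for n in("top","side"):
    p=cv2.imread(f"pics/{n}0.png").astype(int);d=np.load(f"{n}0.npy")
    P,C,uu,vv=cloud(n,p.astype(np.uint8),d)
    m=(C[:,2]>90)&(C[:,1]<60)&(C[:,0]<60)&(P[:,1]>.15)&(P[:,1]<.28)&(P[:,2]>.09)&(P[:,0]>.4)
    Q=P[m]
    f=lambda a:np.hypot(Q[:,0]-a[0],Q[:,1]-a[1])-.008
    s=least_squares(f,[.492,.216],loss="soft_l1",f_scale=.001);print(n,s.x,len(Q),np.median(abs(f(s.x))))
    print(np.c_[uu,vv][m].mean(0))
# predicted from changer frame, yaw from corners
P=unproj("top",[114,242.5,109,242.5],[168.5,168.5,261,261.5],z=.05);print(P.mean(0))
E
```

```text
peg 0.09616827139228667 [[0.503 0.274 0.06 ]
 [0.507 0.286 0.078]
 [0.515 0.287 0.095]]
arm z [0.09136905 0.09353513 0.096123  ]
top [0.49207809 0.21786633] 23 0.0003308643115748598
[131.2173913  231.86956522]
side [0.49236635 0.21700274] 135 0.000566840271157526
[211.64444444 308.00740741]
[0.54834994 0.11321462 0.05      ]
```

Post at (0.492, 0.217), peg top at 0.096 m, well below the pads. Turn the jaws along the post's travel direction (about 71°) and go over it.

{"fn": "jog_arm", "kwargs": {
  "rows": [0,0,0,0.11,0,0,0,0.11,0,0,0,0.11,0,0,0,0.11,0,0,0,0.11,0,0,0,0.11,0,0,0,0.11,0,0,0,0],
  "grip": 0.6
}}

```text
t: 30.22
eef_pos: [0.507, 0.1459, 0.2341]
ee_rot: [0.0, 0.986, -0.167, -0.001]
wrist_force: [0.5, -0.8, 0.6]
finger_gap: 0.051
```

```bash
python3 w.py .4922 .2172 .128 71
```

```text
t 30.22 p [0.507  0.1459 0.2341] jaw -109.25 tilt [-0.0015 -0.0002] F [ 0.54 -0.85  0.59] gap 0.0510 q [0.17 0.35 1.58 0.   1.21 2.07]
tool shift cm [-3.73 -6.25 10.61]
turn -0.004
```

{"fn": "jog_arm", "kwargs": {
  "rows": [-0.9,-1.5,0,0,-0.95,-1.6,0,0,-0.95,-1.6,0,0,-0.93,-1.55,0,0,0,0,0.5,0,0,0,1,0,0,0,1,0,0,0,1,0,0,0,0,0,0,0,0,0]
}}

```text
t: 31.05
eef_pos: [0.4922, 0.2165, 0.1989]
ee_rot: [0.0, 0.986, -0.164, -0.001]
wrist_force: [0.9, 0.6, -0.2]
finger_gap: 0.0511
```

```bash
python3 w.py .4922 .2172 .128 71;python3 - <<'E'
from h import *
p,_=env.read_camera("side")
cv2.imwrite("pics/s6.png",cv2.resize(p[180:370,110:310],(800,760))[:600])
E
```

```text
t 31.05 p [0.4922 0.2165 0.1989] jaw -108.93 tilt [-0.0018 -0.0006] F [ 0.88  0.64 -0.19] gap 0.0511 q [ 0.3   0.41  1.6  -0.    1.13  2.2 ]
tool shift cm [-0.01 -0.08  7.09]
turn 0.001
```

View pics/s6.png

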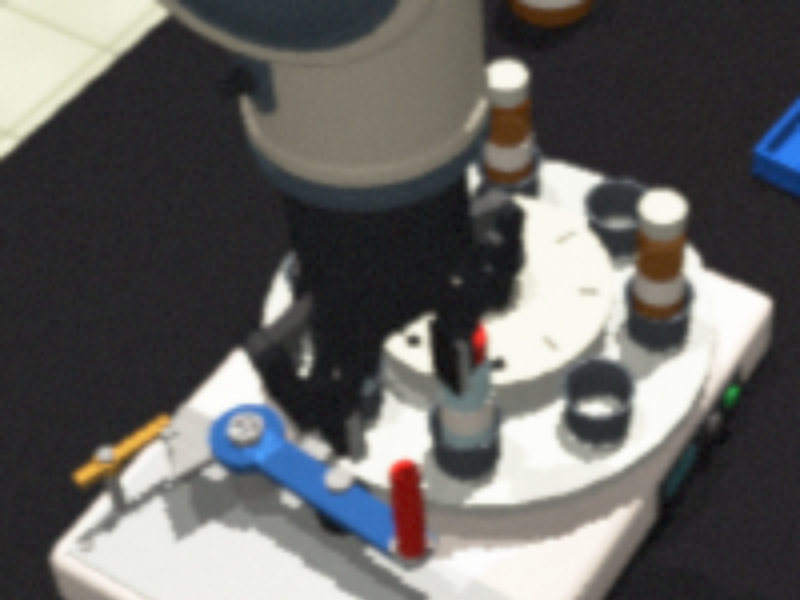

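{"fn": "jog_arm", "kwargs": {
  "rows": [0,-0.06,1,0,0,0,1,0,0,0,1,0,0,0,1,0,0,0,1,0,0,0,1,0,0,0,0.8,0,0,0,0,0,0,0,0,0]
}}

```text
t: 31.85
eef_pos: [0.4925, 0.2177, 0.1313]
ee_rot: [0.0, 0.986, -0.164, -0.0]
wrist_force: [0.1, 0.6, 0.3]
finger_gap: 0.0516
```

```bash
python3 w.py .4922 .2172 .13 71;python3 - <<'E'
from h import *
p,_=env.read_camera("side")
cv2.imwrite("pics/s7.png",cv2.resize(p[180:370,110:310],(800,760))[:600])
E
```

```text
t 31.85 p [0.4925 0.2177 0.1313] jaw -108.91 tilt [-0.0009 -0.0003] F [0.09 0.57 0.31] gap 0.0516 q [ 0.31  0.5   1.67 -0.    0.97  2.21]
tool shift cm [-0.02  0.06  0.13]
turn 0.001
```

View pics/s7.png

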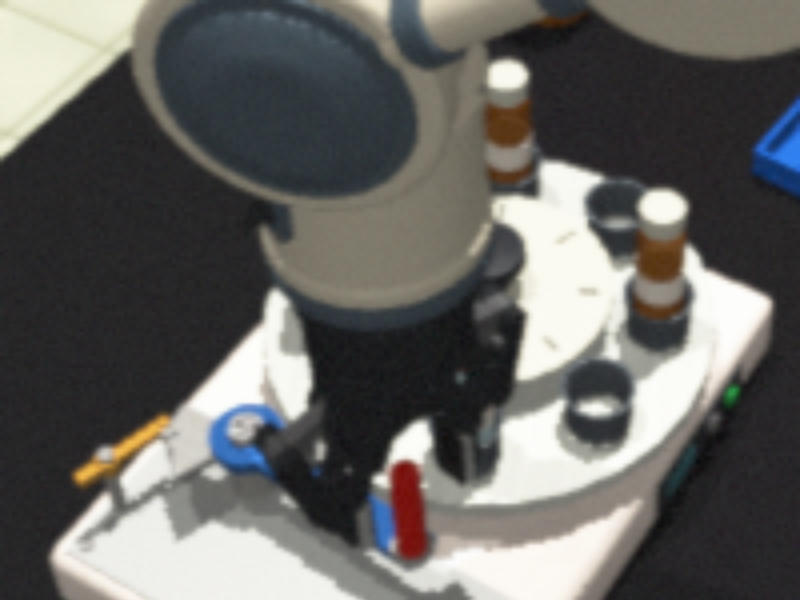

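The post stands between the two pads. Close on it.

{"fn": "jog_arm", "kwargs": {
  "rows": [0,0,0,0,0,0,0,0,0,0,0,0,0,0,0,0,0,0,0,0,0,0,0,0],
  "grip": 0,
  "grip_force": 40
}}

```text
t: 32.4
eef_pos: [0.4928, 0.2174, 0.1323]
ee_rot: [0.0, 0.986, -0.164, 0.0]
wrist_force: [-0.7, -4.0, 5.7]
finger_gap: 0.0147
```

{"fn": "jog_arm", "kwargs": {
  "rows": [-0.07,-0.4,0,0,-0.06,-0.4,0,0,-0.05,-0.4,0,0,-0.03,-0.4,0,0,-0.01,-0.4,0,0,0,-0.4,0,0,0.01,-0.4,0,0,0.02,-0.4,0,0,0.04,-0.4,0,0,0,0,0,0]
}}

```text
t: 33.23
eef_pos: [0.5015, 0.2521, 0.132]
ee_rot: [0.001, 0.986, -0.164, -0.001]
wrist_force: [-11.3, -4.8, 12.6]
finger_gap: 0.0149
```

```bash
python3 w.py .507 .2615 .132; python3 -c "
import numpy as np
from cell import env
p=env.read_state()['eef_pos']
v=p[:2]-[.607,.203]
print('r',np.hypot(*v),'theta',np.arctan2(15,-115)-np.arctan2(v[1],v[0]))"
```

```text
t 33.23 p [0.5015 0.2521 0.132 ] jaw -108.91 tilt [-0.0029 -0.0011] F [-11.35  -4.82  12.56] gap 0.0149 q [ 0.36  0.52  1.61 -0.    1.01  2.26]
tool shift cm [ 0.22 -1.07 -0.01]
r 0.11639211585665567 theta 0.30536333116868386
```

{"fn": "jog_arm", "kwargs": {
  "rows": [0.05,-0.3,0,0,0.06,-0.3,0,0,0.06,-0.3,0,0,0.06,-0.2,0,0,0,0,0,0,0,0,0,0]
}}

```text
t: 33.73
eef_pos: [0.5064, 0.2611, 0.1319]
ee_rot: [0.001, 0.986, -0.164, -0.002]
wrist_force: [-14.1, -6.0, 13.4]
finger_gap: 0.0146
```

```bash
cat > th.py <<'E'
import numpy as np
from cell import env
s=env.read_state();p=s['eef_pos']
v=p[:2]-[.607,.203]
print(p.round(4),'r',np.hypot(*v).round(4),'theta',(np.arctan2(15,-115)-np.arctan2(v[1],v[0])).round(3),"F",s["wrist_force"].round(1))
E
python3 th.py
```

```text
[0.5064 0.2611 0.1319] r 0.1161 theta 0.394 F [-14.1  -6.   13.4]
```

{"fn": "jog_arm", "kwargs": {
  "rows": [0.02,-0.15,0,0,0.02,-0.15,0,0,0,0,0,0,0,0,0,0]
}}

```text
t: 34.07
eef_pos: [0.5065, 0.2615, 0.1317]
ee_rot: [0.003, 0.986, -0.164, -0.003]
wrist_force: [-20.0, -25.9, 23.3]
finger_gap: 0.0145
```

```bash
python3 th.py;python3 - <<'E'
from h import *
p,_=env.read_camera("side");q,_=env.read_camera("top")
cv2.imwrite("pics/s8.png",cv2.resize(p[180:370,110:310],(800,760))[:600])
cv2.imwrite("pics/t8.png",cv2.resize(q[150:275,95:260],(792,600),interpolation=cv2.INTER_CUBIC))
E
```

```text
[0.5065 0.2615 0.1317] r 0.1163 theta 0.398 F [-20.  -25.9  23.3]
```

View pics/s8.png

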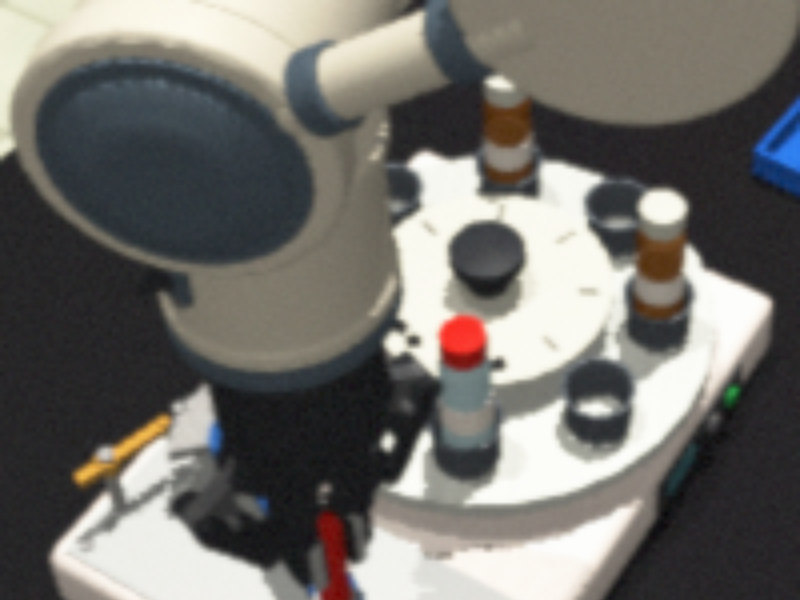

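View pics/t8.png

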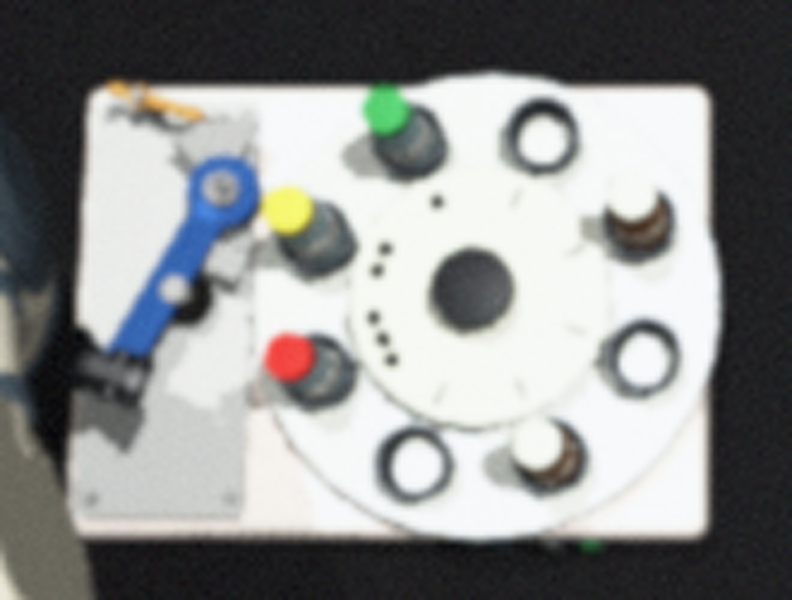

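Against the stop: computed angle 0.398 rad, and the force rose sharply when pushing on. The top view shows all vials in place and the tab off the rim. A short hold to check it stays steady, then I hand in.

{"fn": "jog_arm", "kwargs": {
  "rows": [0,0,0,0,0,0,0,0,0,0,0,0,0,0,0,0,0,0,0,0,0,0,0,0]
}}

```text
t: 34.67
eef_pos: [0.5065, 0.2615, 0.1317]
ee_rot: [0.003, 0.986, -0.164, -0.003]
wrist_force: [-19.5, -24.9, 21.3]
finger_gap: 0.0149
```

```bash
python3 th.py; python3 -c "
from cell import env
print(env.hand_in())"
```

```text
[0.5065 0.2615 0.1317] r 0.1163 theta 0.397 F [-19.5 -24.9  21.3]
the job is handed in; nothing more can be done
None
```

I loaded the three standards in order: green into pocket 1, yellow into pocket 2 and red into pocket 3. I felt the floor under each vial (11 to 22 N upward) before letting go. I then gripped the red post, pushed the drive arm back to its end stop and handed in at about 34.7 s, still holding it there.

**Last checks:**
- **Vials:** the final top view shows all three standards upright in their own pockets, and the two white-capped samples in theirs. I did not measure how well each one is centred after letting go.
- **Drive arm:** its angle worked out from the hand position is about 0.397 rad, against the stop at 0.40. The push at the wrist was steady: about 25 N in y and 20 N in x. In the top view the tab looks clear of the rim.
- **Pawl:** I could not measure its angle. It looked the same in the picture as at the start.
- **Reagent bottle and beaker:** nothing touched them, but I did not measure their positions again.
- **Cameras:** the two cameras disagreed by about 1.3 mm, so I used the average. The green and red vials rubbed lightly on the sleeve (3 to 6 N sideways) and I corrected for that on the way down.

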